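Weigh the tin on the kitchen balance

ROBOT

A 6-joint arm with a two-finger parallel gripper is mounted at the origin on the work surface. World frame = base frame: x ahead of the robot, y to its left, z up, the work surface at z = 0. Lengths are in m, angles in degrees, forces in N, time in s.
With the tool pointing down it reaches from about 0.25 to 0.725 m from the base axis. Payload 4 kg.
Tool frame: the origin (TCP) lies at the very end of the fingers, on their centre line; the grasp point (between the pads) lies 19 mm behind it; z points along the fingers, y is the direction in which the jaws open and shut (so a half turn about z gives the same grasp; the last joint's range is limited). The gripper opens to 85 mm and grips with 20 to 120 N. Pads are 22 mm wide; open, the fingers measure 114 mm over their backs; the gripper's body (76 mm by 85 mm) begins 54 mm behind the grasp point. The pads swing forward as they close: fully open they stand 13 mm farther back than shut.
Start: joints at [72.823, 13.785, 0.286, 76.501, 0, 90], TCP at [0.148, 0.478, 0.192] pointing down, gripper open.
Joint ranges: [-155.79, 155.79], [-60.16, 107.12], [-62.33, 73.08], [-114, 123.19], [-81.49, 82.49], [-180, 180]. Speed limits (degrees/s): [159.86, 159.86, 180, 180, 180, 180].

INTERFACE

Orientations are given as a 3x3 rotation matrix whose columns are the frame's x, y, z axes.
In Python, from rig import ctrl gives the robot as it stands. The module is installed in compiled form; this text tells all that it offers.
- The arm moves only by the shell command python3 -m inch 'ROWS' [OPENING]. ROWS is JSON, one flat list of numbers, 4 for each row, row after row: the shift along the tool's x, y, z in mm, then the turn about the tool's z in rad. In form: [tx, ty, tz, spin, tx, ty, tz, spin, ...]. A call has 1 to 10 rows; each row shifts and turns the commanded pose from where the row before left it, along the tool's axes as they then stand; what a row does not reach is not made up. A row lasts 1/12 s, in which the tool goes at most 41.7 mm and 7.16 degrees, less where a joint would pass 70% of its speed; a pose out of reach is approached as far as the arm can. A call with a gripper value outside its range is refused whole. OPENING is the finger opening in mm, from 0 to 85.4, set as the call begins (- or left out, the last holds). The fingers move at their own pace and stop on an object; the grip force is fixed at half the most. Time passes only in rows, so rows that do not move let the fingers close. It gives the time, the measured TCP pose, the force and the opening at its end, in the units of the state.
- ctrl.get_state(): the state, without advancing time (a new reading comes with each control period).
- ctrl.capture(name): name is "side" or "top"; returns a dict with "img" (384x512x3 uint8, red, green, blue), "K" (3x3 intrinsics, pixels), "k1" (the pictures are not rectified: a ray, as slopes to the right and down, at radius r is drawn at 1 + k1 r^2 times it, then the intrinsics apply), "R" (3x3) and "t" (3): a world point X has camera coordinates R X + t. Camera axes: x right, y down, z forward; pixel columns grow to the right and rows downward; lengths in m; the calibration is good to about 2 mm. A picture is of the moment at which its call begins. There is no depth.
- ctrl.sign_off(): hands the job in, once; it reports no verdict.
The state is a dict: "time": time; "joint_positions": joint angles; "joint_vel": joint speeds; "tau": joint torques, N m; "eef_pos": TCP position; "tool_rot": TCP orientation; "contact_force": force on the tool from outside, world axes, zero at the start; "moment": the same for the moment, N m; "gripper_width": finger opening in m.
Only numpy, scipy, OpenCV 4.12 (cv2) and the standard library are available. Lean on these libraries where they do the work, as an engineer would, in place of code of your own. Each camera call takes 0.05 s, during which the arm holds its last target. There are 200 camera calls.

TASK

Find out what the tin weighs: take weights from the sloping stand and stand them upright on the empty pan of the balance, without dropping them, until the beam is as near level as these weights can bring it. Leave the tin on its pan, keep any weight you do not need in the stand, and do not shift the mortar or the glass bowl.

Things in the scene. Friction and masses are not known exactly. Their poses are not given: they have to be found in the camera images.
- beam (a joint): Beam of the white two-pan kitchen balance, in rad: 0 = level, positive = the tin's side down. The beam is sprung and settles in about 1 s at a tilt proportional to the load difference: 0.0375 rad for each 100 g of difference between the pans, stops at +-0.28. A black needle stands on the beam's middle before a white index plate, on the side away from the robot.
- pan_w_top (a point): Centre of the upper face of the empty steel weight pan: flat inside to 66 mm radius, rim 75 mm radius and 8 mm high. z up; the pan stays horizontal and rises 1.3 mm for each 0.01 rad of beam; with the beam level its face is 120 mm above the counter. y points along the beam to the tin's pan, 260 mm away.
- pan_tin_top (a point): Centre of the upper face of the equal pan that carries the tin; it sinks as the other rises.
- tin_center (a point): Centre (36 mm up) of the closed aluminium tin, 80 mm diameter, 72 mm high, standing on its pan. Its weight is unknown, between 270 and 630 g.
- stand: Fixed sloping bamboo stand, 236 mm long (y) and 85 mm deep (x); origin on the counter under its middle. Its board slopes 35 degrees, facing the low side (-x, roughly towards the robot); at the middle the board's face is 65 mm above the counter. Three bays 75 mm apart along y (y = -75, 0, 75 mm), one weight in each, in any order; a lip at the low edge and dividers between bays, 6 mm high, keep the weights there.
- small_weight_center (a point): Centre (half-way up) of the small weight, 100 g: a steel disc 44 mm diameter and 9 mm thick with an upright black flat grip on top, 10 mm thick (x), 30 mm long (y) and 30 mm tall; 39 mm high in all. z points up through the grip. It starts leaning back against the slope: z tilted 35 degrees towards the stand's low side, the grip's length along the stand.
- middle_weight_center (a point): Centre (half-way up) of the middle weight, 200 g: a steel disc 44 mm diameter and 17 mm thick with an upright black flat grip on top, 10 mm thick (x), 30 mm long (y) and 30 mm tall; 47 mm high in all. z points up through the grip. It starts leaning back against the slope: z tilted 35 degrees towards the stand's low side, the grip's length along the stand.
- large_weight_center (a point): Centre (half-way up) of the large weight, 400 g: a steel disc 44 mm diameter and 34 mm thick with an upright black flat grip on top, 10 mm thick (x), 30 mm long (y) and 30 mm tall; 64 mm high in all. z points up through the grip. It starts leaning back against the slope: z tilted 35 degrees towards the stand's low side, the grip's length along the stand.
- mortar: Bystander: grey granite mortar with its pestle leaning in it, 150 mm diameter, 110 mm high (pestle to 165 mm); origin under its middle.
- glass_bowl: Bystander: glass bowl, 150 mm diameter, 60 mm high; origin under its middle.
Not all that is in view belongs to the job. Of the things that look like the part that bears tin_center, the larger one is meant.

How it is judged (in metres and radians):
At the end, for the whole second after the job is handed in: The beam rests within 0.026 rad of level; each weight stands either upright on the weight pan (centre within 58 mm of the pan's centre) or in a bay of the stand, leaning as it did at first; the tin still stands on its own pan, within 30 mm of its centre (value of joint beam between -0.026 and 0.026 rad and velocity of joint beam between -0.05 and 0.05 rad/s and ((horizontal distance between small_weight_center and pan_w_top below 0.058 m and angle between small_weight_center's own z axis and vertical below 0.12 rad and z of small_weight_center in the frame of pan_w_top between 0.0155 and 0.0235 m) or (x of small_weight_center in the frame of stand between -0.0231847 and 0.000815259 m and y of small_weight_center in the frame of stand between -0.1 and 0.1 m and z of small_weight_center in the frame of stand between 0.0689735 and 0.0929735 m and angle between small_weight_center's own z axis and vertical between 0.49 and 0.73 rad)) and ((horizontal distance between middle_weight_center and pan_w_top below 0.058 m and angle between middle_weight_center's own z axis and vertical below 0.12 rad and z of middle_weight_center in the frame of pan_w_top between 0.0195 and 0.0275 m) or (x of middle_weight_center in the frame of stand between -0.025479 and -0.00147905 m and y of middle_weight_center in the frame of stand between -0.1 and 0.1 m and z of middle_weight_center in the frame of stand between 0.0722501 and 0.0962501 m and angle between middle_weight_center's own z axis and vertical between 0.49 and 0.73 rad)) and ((horizontal distance between large_weight_center and pan_w_top below 0.058 m and angle between large_weight_center's own z axis and vertical below 0.12 rad and z of large_weight_center in the frame of pan_w_top between 0.028 and 0.036 m) or (x of large_weight_center in the frame of stand between -0.0303544 and -0.00635445 m and y of large_weight_center in the frame of stand between -0.1 and 0.1 m and z of large_weight_center in the frame of stand between 0.0792129 and 0.103213 m and angle between large_weight_center's own z axis and vertical between 0.49 and 0.73 rad)) and horizontal distance between tin_center and pan_tin_top below 0.03 m and z of tin_center in the frame of pan_tin_top between 0.031 and 0.041 m); the robot touches nothing.
It fails at once if a weight is dropped (falls freely from more than about 18 mm) ((linear speed of small_weight above 0.6 m/s and contact force between the fingers and small_weight below 0.05 N) or (linear speed of middle_weight above 0.6 m/s and contact force between the fingers and middle_weight below 0.05 N) or (linear speed of large_weight above 0.6 m/s and contact force between the fingers and large_weight below 0.05 N)).
It fails at once if the mortar or glass bowl is shifted by more than 15 mm (distance of any of mortar, glass_bowl from where it was at the start of the episode above 0.015 m).
It also fails if it takes over 64 s, if anything falls off the work surface, if the arm or the gripper's body presses on something with over 40 N, if the wrist force passes 120 N, or if a joint passes its speed limit or range.

## Working session

There is one attempt and no reset: what is moved stays moved. The work goes in short steps, Python scripts to look and compute and a shell command to move; the robot and the scene stay as the last step left them, time stands still between calls to the robot, and variables do not carry over. Pictures are saved under pics/ and viewed, about 8 in all and at most 12, crops included, and the job is handed in when it is done.

```bash
mkdir -p pics; ls; cat > h.py <<'E'
import numpy as np, cv2
from rig import ctrl
def cap(n,f=None):
    c=ctrl.capture(n)
    if f: cv2.imwrite('pics/'+f,c['img'][:,:,::-1])
    return c
def ray(c,u,v):
    p=cv2.undistortPoints(np.array([[[u,v]]],float),c['K'],np.array([c['k1'],0,0,0.]))[0,0]
    R=np.array(c['R']);d=R.T@np.array([p[0],p[1],1]);return -R.T@np.array(c['t']),d/np.linalg.norm(d)
def onz(c,u,v,z):
    o,d=ray(c,u,v);return o+d*(z-o[2])/d[2]
def tri(c1,p1,c2,p2):
    o1,d1=ray(c1,*p1);o2,d2=ray(c2,*p2)
    s=np.linalg.lstsq(np.c_[d1,-d2],o2-o1,rcond=None)[0]
    a=o1+d1*s[0];b=o2+d2*s[1];return (a+b)/2,np.linalg.norm(a-b)
def proj(c,X):
    R=np.array(c['R']);return cv2.projectPoints(np.array(X,float).reshape(-1,3),cv2.Rodrigues(R)[0],np.array(c['t'],float),np.array(c['K'],float),np.array([c['k1'],0,0,0.]))[0].reshape(-1,2)
E
python3 - <<'E'
from h import *
np.set_printoptions(precision=4,suppress=True)
for n in('side','top'):
    c=cap(n,n+'0.png');R=np.array(c['R']);print(n,c['K'],c['k1'],R,-R.T@np.array(c['t']))
print(ctrl.get_state())
E
```

```text
pics
side [[375.9618   0.     249.4284]
 [  0.     375.9618 194.8598]
 [  0.       0.       1.    ]] 0.008217078066326752 [[ 0.7509 -0.6602  0.0167]
 [-0.499  -0.5838 -0.6405]
 [ 0.4326  0.4726 -0.7678]] [ 0.0796 -0.5338  0.9589]
top [[391.2308   0.     254.0031]
 [  0.     391.2308 192.9624]
 [  0.       0.       1.    ]] -0.12034526149925098 [[-0.0129 -0.9998  0.0131]
 [-0.9808  0.0101 -0.1949]
 [ 0.1948 -0.0154 -0.9807]] [ 0.3733 -0.0104  1.0427]
{'time': 0.1, 'joint_positions': array([72.8249, 13.8277,  0.2229, 76.5023,  0.0011, 89.9989]), 'joint_vel': array([-0.0361, -0.0445,  0.2366, -0.041 , -0.0262,  0.0061]), 'tau': array([ -0.0009, -37.3138,  25.301 ,   0.0109,  -0.0001,   0.    ]), 'eef_pos': array([0.1475, 0.4771, 0.1909]), 'tool_rot': array([[-0.9554,  0.2953, -0.0006],
       [ 0.2953,  0.9554, -0.0018],
       [ 0.    , -0.0019, -1.    ]]), 'contact_force': array([ 0.0555, -0.9693, -0.6954]), 'moment': array([-0.0134,  0.0016,  0.0138]), 'gripper_width': 0.08573691210921433}
```

View pics/side0.png

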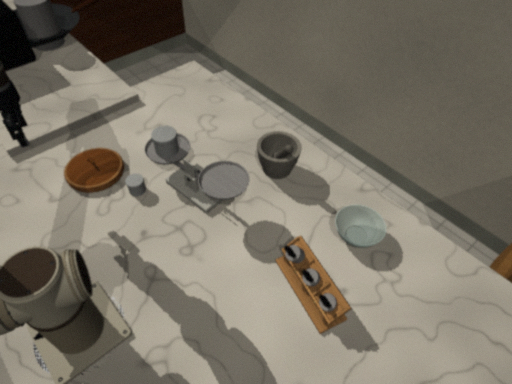

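View pics/top0.png

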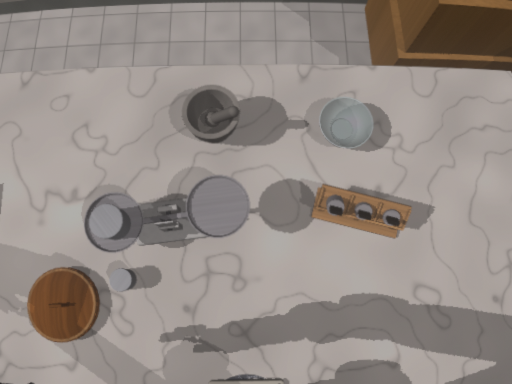

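The top view shows the tin pan at (113,222), the empty pan at (218,206) and the stand at (361,210). The bowl is at (347,123), the mortar at (212,115), and a decoy tin stands at (122,280). Next I'll enlarge the stand and balance.

```bash
python3 - <<'E'
import cv2,numpy as np
t=cv2.imread('pics/top0.png');s=cv2.imread('pics/side0.png')
f=lambda a,x,y,w,h:cv2.resize(a[y:y+h,x:x+w],(400,300),interpolation=cv2.INTER_CUBIC)
cv2.imwrite('pics/z.png',np.vstack([np.hstack([f(t,305,170,112,84),f(s,265,230,128,96)]),np.hstack([f(t,80,150,176,132),f(s,130,115,136,102)])]))
E
```

```text
(no output)
```

View pics/z.png

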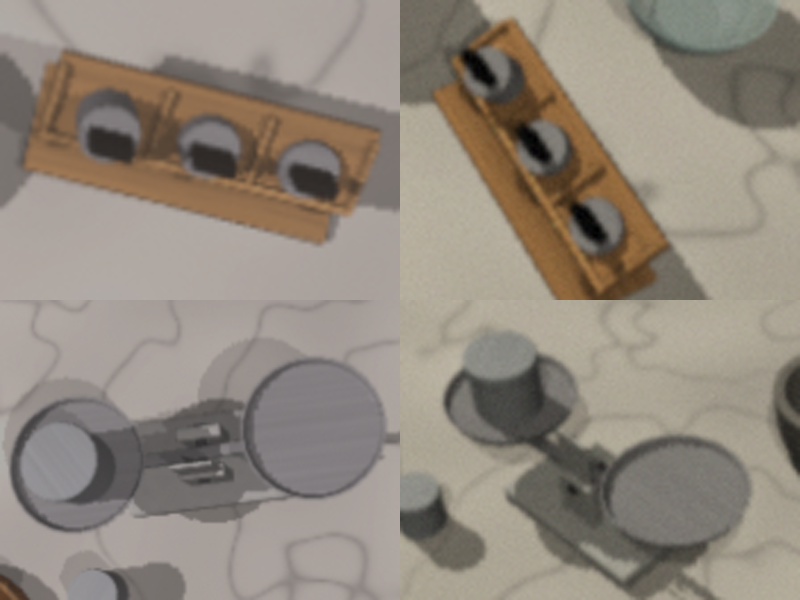

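Reading the crops: the large weight is in the bay nearest the balance (top image, left), then the middle one, then the small one. Next I'll measure the grip centroids, since the silhouette of a symmetric box is centred on its centre, and the pan ellipses.

```bash
cat > m.py <<'E'
from h import *
np.set_printoptions(precision=4,suppress=True)
def blobs(c,roi,th,amin):
    x,y,w,h=roi;g=c['img'][y:y+h,x:x+w].max(2).astype(np.uint8)
    g=cv2.resize(g,None,fx=4,fy=4,interpolation=cv2.INTER_CUBIC)
    n,l,s,ce=cv2.connectedComponentsWithStats((g<th).astype(np.uint8))
    return [((ce[i]+.5)/4-.5+[x,y],s[i,4]/16,s[i,2:4]/4) for i in range(1,n) if s[i,4]/16>amin]
E
python3 - <<'E'
from m import *
t=cap('top');s=cap('side')
for th in(45,60):
  for n,c,r in(('top',t,(320,185,90,50)),('side',s,(275,230,75,90))):
    print(th,n,[ (b[0],b[1]) for b in blobs(c,r,th,8)])
for c,(u,v) in((t,(218,206)),(t,(218,222)),(t,(150,190)),(t,(260,170)),(s,(222,180)),(s,(160,230)),(s,(222,205))): print(c['img'][v,u])
E
```

```text
45 top []
45 side [(array([289.6748, 251.2756]), np.float64(58.625)), (array([306.9993, 275.3486]), np.float64(63.25)), (array([324.7474, 300.9951]), np.float64(67.25))]
60 top [(array([335.6158, 210.0973]), np.float64(72.8125)), (array([364.2886, 214.5924]), np.float64(70.375)), (array([392.3675, 220.3795]), np.float64(72.5625))]
60 side [(array([289.6643, 251.2781]), np.float64(70.3125)), (array([296.5581, 261.0123]), np.float64(8.875)), (array([306.7894, 275.1927]), np.float64(79.4375)), (array([324.7229, 301.0037]), np.float64(80.75))]
[132 127 130]
[131 126 129]
[172 164 158]
[175 166 161]
[124 122 113]
[171 164 151]
[105  99  89]
```

```bash
python3 - <<'E'
from m import *
t=cap('top');s=cap('side')
B={}
for ts,tt in((45,60),(50,68),(50,75)):
  a=sorted([b for b in blobs(t,(325,198,78,35),tt,30)],key=lambda b:b[0][0]);b=sorted([b for b in blobs(s,(275,230,75,90),ts,30)],key=lambda b:b[0][0])
  print(tt,[x[1] for x in a],[x[1] for x in b])
  for p,q,z in zip(a,b,(.1051,.0912,.0847)): print(*tri(t,p[0],s,q[0]),onz(t,*p[0],z),onz(s,*q[0],z))
# pans: warm counter vs grey
for n,c,roi in(('top',t,(170,165,100,85)),('side',s,(190,150,70,65)),('topT',t,(75,180,75,80)),('sideT',s,(135,115,65,60))):
  x,y,w,h=roi;im=c['img'][y:y+h,x:x+w].astype(int)
  g=im.max(2);sat=im[...,0]-im[...,2]
  print(n,'\n',sat[h//2,::3],g[h//2,::3],'\n',sat[::3,w//2],g[::3,w//2])
E
```

```text
60 [np.float64(73.0625), np.float64(70.8125), np.float64(72.5)] [np.float64(58.25), np.float64(64.0), np.float64(67.125)]
[ 0.5138 -0.2233  0.1061] 0.001893480640357743 [ 0.5148 -0.224   0.1051] [ 0.5134 -0.2225  0.1051]
[ 0.5034 -0.2976  0.0934] 0.002177616836760041 [ 0.5046 -0.2989  0.0912] [ 0.5034 -0.2965  0.0912]
[ 0.4889 -0.3717  0.0854] 0.0015621802829160415 [ 0.4897 -0.3725  0.0847] [ 0.4885 -0.3713  0.0847]
68 [np.float64(82.4375), np.float64(79.9375), np.float64(81.6875)] [np.float64(62.0), np.float64(68.75), np.float64(71.5625)]
[ 0.5137 -0.2233  0.1063] 0.0019943946725889537 [ 0.5147 -0.2241  0.1051] [ 0.5134 -0.2224  0.1051]
[ 0.5035 -0.2975  0.0933] 0.002274020781112982 [ 0.5047 -0.2988  0.0912] [ 0.5034 -0.2964  0.0912]
[ 0.4888 -0.3717  0.0856] 0.0016025043198832963 [ 0.4896 -0.3726  0.0847] [ 0.4885 -0.3712  0.0847]
75 [np.float64(89.375), np.float64(87.0), np.float64(88.5)] [np.float64(62.0), np.float64(68.75), np.float64(71.5625)]
[ 0.5137 -0.2233  0.1063] 0.0020101303749273445 [ 0.5148 -0.2241  0.1051] [ 0.5134 -0.2224  0.1051]
[ 0.5035 -0.2974  0.0931] 0.00227826
[... 963 characters left out ...]
]
topT 
 [ 7  7  8  4  3 -2 -2 -2 -3 -1 -3 -1 -2 -2 -2 -2  0  2  0  1  2  2  2  3
  2] [175 176 174 130  89 147 143 150 147 144 146 145 144 147 146 146  71  67
  67  94  95  94  88  90  89] 
 [11 11 10 10  6  2  3  2  1 -1 -2 -1 -2 -1 -1 -2 -2 -2 -1  0  2  3  2  2
  7 12 13] [168 168 147 147 138 119 133 116 106 141 144 145 145 145 144 146 146 148
 145  78 126 128 129 129 139 169 170]
sideT 
 [23 26 23 20  6  6  9  6  2  3  3  4  3  1  3  9  8 10 11 23 21 23] [180 182 182 168  65 107 115  65  70  69  73  70  68  57  55 121 123 126
 127 169 170 172] 
 [24 22 25 21  7  4  7  5  8  2  3  4  4  3  4  8  6 20 20 23] [179 178 177 174 138 134 136 139 138  78  70  68  72  70  69  79  85 143
 145 171]
```

```bash
cat > pan.py <<'E'
from m import *
def ell(c,roi,f,seed=None,op=7):
    x,y,w,h=roi;im=c['img'][y:y+h,x:x+w].astype(np.uint8)
    im=cv2.resize(cv2.medianBlur(im,3),None,fx=4,fy=4,interpolation=cv2.INTER_LINEAR).astype(int)
    m=f(im.max(2),im[...,0]-im[...,2]).astype(np.uint8)
    m=cv2.morphologyEx(m,cv2.MORPH_CLOSE,np.ones((9,9)));m=cv2.morphologyEx(m,cv2.MORPH_OPEN,np.ones((op,op)))
    k=max(cv2.findContours(m,0,1)[0],key=cv2.contourArea);k=cv2.convexHull(k)
    e=cv2.fitEllipse(k);return (np.array(e[0])+.5)/4-.5+[x,y],np.array(e[1])/4,e[2],m
E
python3 - <<'E'
from pan import *
t=cap('top');s=cap('side')
W=ell(t,(170,165,100,85),lambda g,q:(q<6)&(g>118)&(g<140),op=25)
w=ell(s,(190,150,70,65),lambda g,q:(q<15)&(g>112)&(g<135),op=25)
print('w',W[:3],w[:3],tri(t,W[0],s,w[0]))
T=ell(t,(75,180,75,80),lambda g,q:(q<5),op=41)
T2=ell(s,(135,115,65,60),lambda g,q:(q<15),op=41)
print('T',T[:3],T2[:3],tri(t,T[0],s,T2[0]))
# tin top
A=ell(t,(75,180,75,80),lambda g,q:(q<1)&(g>139),op=15);b=ell(s,(135,115,65,60),lambda g,q:(q<13)&(g>128)&(g<150),op=9)
print('tintop',A[:3],b[:3],tri(t,A[0],s,b[0]))
ms=[cv2.resize(x[3]*255,(266,266)) for x in(W,w,T,T2,A,b)]
cv2.imwrite('pics/masks.png',np.vstack([np.hstack(ms[:3]),np.hstack(ms[3:])]))
E
```

```text
w (array([220.1824, 206.0055]), array([57.3072, 61.2453]), 4.638537406921387) (array([225.6965, 180.8139]), array([33.698 , 47.8815]), 82.2344970703125) (array([0.5224, 0.0545, 0.1415]), np.float64(0.0006679935339828517))
T (array([117.3808, 221.4311]), array([58.8551, 69.6563]), 75.16658782958984) (array([172.1198, 152.3836]), array([41.9797, 63.2036]), 130.51763916015625) (array([0.4979, 0.3156, 0.08  ]), np.float64(0.005731996512912236))
tintop (array([104.9365, 220.9864]), array([30.6439, 33.3079]), 35.137474060058594) (array([163.2051, 133.0979]), array([15.1191, 24.0824]), 80.05885314941406) (array([0.4842, 0.315 , 0.1725]), np.float64(0.0014969456893055167))
```

View pics/masks.png

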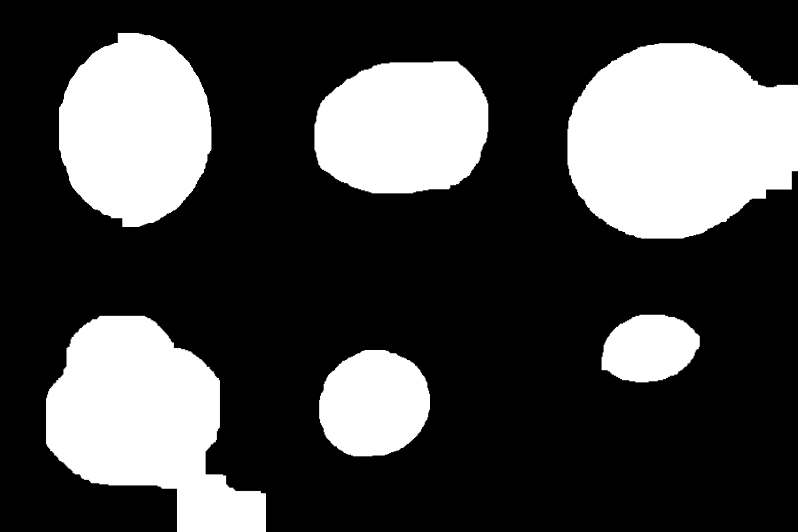

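The pan face is at about z 0.141 and the tin top at 0.1725, so its pan is at about 0.100. That gives a beam of about +0.158 rad, or a tin of about 420 g, so I'll try the 400 g weight first. I'll move above the large weight's grip.

```bash
cat > go.py <<'E'
import sys;from h import *
s=ctrl.get_state();R=np.array(s['tool_rot']);p=np.array(s['eef_pos'])
g=np.array([float(a) for a in sys.argv[1:4]])
print('t',round(s['time'],2),'pos',p.round(4),'tool d mm',(R.T@(g-p)*1000).round(1),'yaw y',np.degrees(np.arctan2(R[1,1],R[0,1])).round(2),'F',np.round(s['contact_force'],2),'w',round(s['gripper_width'],4),'j6',round(s['joint_positions'][5],1))
E
python3 -m inch '[0,0,-25,-0.04, -20,-25,-20,0, -25,-30,-15,0, -26.5,-29,-10,0, -26.5,-29,0,0, -26.5,-29,0,0, -26.5,-29,0,0, -26.5,-29,0,0, -26.5,-29,0,0, -26.5,-29,0,0]' 50
python3 -m inch '[-26.5,-29,0,0, -26.5,-29,0,0, -26.5,-29,0,0, -26.5,-29,0,0, -26.5,-29,0,0, -26.5,-29,0,0, -26.5,-29,0,0, -26.5,-29,0,0, 0,0,0,0,0,0,0,0]'
python3 go.py .5137 -.2233 .15
```

```text
time: 1.23
eef_pos: [0.3044, 0.1676, 0.262]
tool_rot: [[-0.967, 0.256, 0.001], [0.256, 0.967, 0.001], [-0.001, 0.001, -1.0]]
contact_force: [1.9, 0.5, 0.2]
gripper_width: 0.0496
time: 2.07
eef_pos: [0.4496, -0.111, 0.2609]
tool_rot: [[-0.965, 0.261, -0.001], [0.261, 0.965, 0.001], [0.002, 0.0, -1.0]]
contact_force: [-1.7, 0.6, -0.2]
gripper_width: 0.0501
t 2.07 pos [ 0.4496 -0.111   0.2609] tool d mm [-91.4 -91.7 110.7] yaw y 74.89 F [-1.67  0.57 -0.17] w 0.0501 j6 1.2
```

```bash
python3 -m inch '[-25,-25,0,0, -25,-25,0,0, -25,-25,20,0, -16.4,-16.7,30,0, 0,0,30,0, 0,0,31,0, 0,0,0,0, 0,0,0,0]'
python3 go.py .5137 -.2233 .0985
python3 -c "
from h import *
a=cap('top')['img'];b=cap('side')['img']
f=lambda a,x,y,w,h:cv2.resize(a[y:y+h,x:x+w],(400,400),interpolation=cv2.INTER_CUBIC)
cv2.imwrite('pics/g1.png',np.hstack([f(a,290,150,130,130),f(b,240,200,130,130)])[:,:,::-1])"
```

```text
time: 2.73
eef_pos: [0.5125, -0.2195, 0.1496]
tool_rot: [[-0.967, 0.255, -0.004], [0.255, 0.967, 0.002], [0.005, 0.001, -1.0]]
contact_force: [-0.3, 0.3, 1.4]
gripper_width: 0.05
t 2.73 pos [ 0.5125 -0.2195  0.1496] tool d mm [-2.3 -3.4 51.1] yaw y 75.21 F [-0.32  0.33  1.35] w 0.05 j6 -8.4
```

View pics/g1.png

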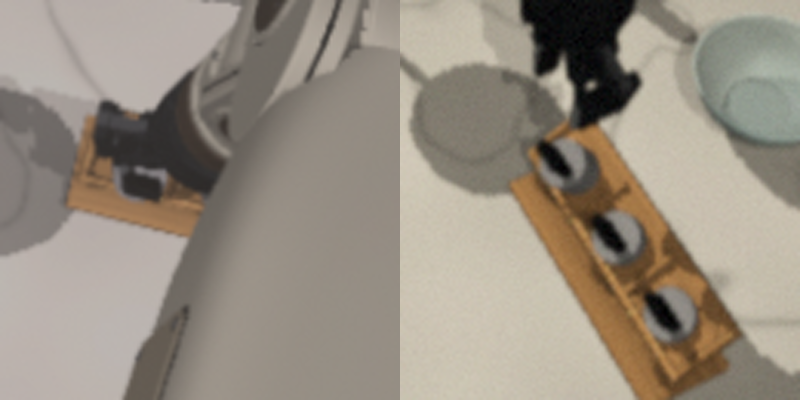

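The gripper is centred over the large weight's grip (side crop about (565,165)) with nothing in the way. I'll descend and close.

```bash
python3 -m inch '[-2.3,-3.4,0,0, 0,0,17,0, 0,0,17,0, 0,0,10,0, 0,0,7,0, 0,0,0,0, 0,0,0,0, 0,0,0,0]'
python3 go.py .5137 -.2233 .0985
python3 -m inch '[0,0,0,0, 0,0,0,0, 0,0,0,0, 0,0,0,0, 0,0,0,0, 0,0,0,0]' 15
```

```text
time: 3.5
eef_pos: [0.5163, -0.2257, 0.1008]
tool_rot: [[-0.966, 0.257, 0.002], [0.257, 0.966, -0.001], [-0.002, -0.0, -1.0]]
contact_force: [-0.6, 0.3, -0.2]
gripper_width: 0.0498
t 3.5 pos [ 0.5163 -0.2257  0.1008] tool d mm [3.1 1.7 2.3] yaw y 75.12 F [-0.61  0.27 -0.25] w 0.0498 j6 -8.7
time: 4.0
eef_pos: [0.5155, -0.2254, 0.0997]
tool_rot: [[-0.966, 0.257, 0.0], [0.257, 0.966, -0.0], [-0.0, 0.0, -1.0]]
contact_force: [-0.2, -0.1, -0.1]
gripper_width: 0.0151
```

The fingers closed to 15 mm without touching the 30 mm grip, so I'll look.

```bash
python3 -c "
from h import *
a=cap('top')['img'];b=cap('side')['img']
f=lambda a,x,y,w,h:cv2.resize(a[y:y+h,x:x+w],(400,400),interpolation=cv2.INTER_CUBIC)
cv2.imwrite('pics/g2.png',np.hstack([f(a,290,150,130,130),f(b,255,210,80,80)])[:,:,::-1])"
```

```text
(no output)
```

View pics/g2.png

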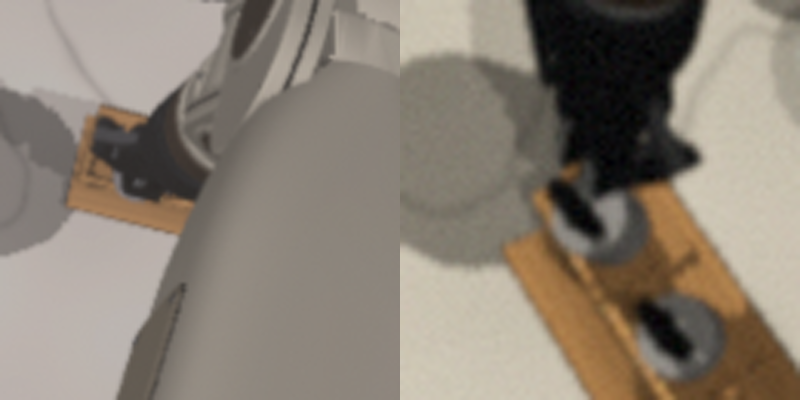

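```bash
python3 - <<'E'
from m import *
s=cap('side');t=cap('top')
p=ctrl.get_state()['eef_pos'];print(p)
for c in(s,t): print(proj(c,[p,p+[0,0,.019],[.5137,-.2233,.106],[.5137,-.2233,.125]]))
f=lambda a,x,y,w,h:cv2.resize(a[y:y+h,x:x+w],None,fx=12,fy=12,interpolation=cv2.INTER_CUBIC)
im=s['img'].copy()
a=f(im,270,225,45,40)
for q,col in zip(proj(s,[p,p+[0,0,.019],[.5137,-.2233,.106]]),((255,0,0),(0,255,0),(0,120,255))): cv2.circle(a,tuple(int(v) for v in (q-[270,225]+.5)*12),5,col,2)
a=np.clip(a.astype(int)*2,0,255).astype(np.uint8)
cv2.imwrite('pics/g3.png',a[:,:,::-1])
E
```

```text
[ 0.5154 -0.2254  0.0996]
[[290.7869 252.6619]
 [291.5239 248.8492]
 [290.006  251.2488]
 [290.7349 247.3968]]
[[335.673  210.162 ]
 [337.3838 208.9636]
 [335.4429 210.4815]
 [337.1615 209.2808]]
```

View pics/g3.png

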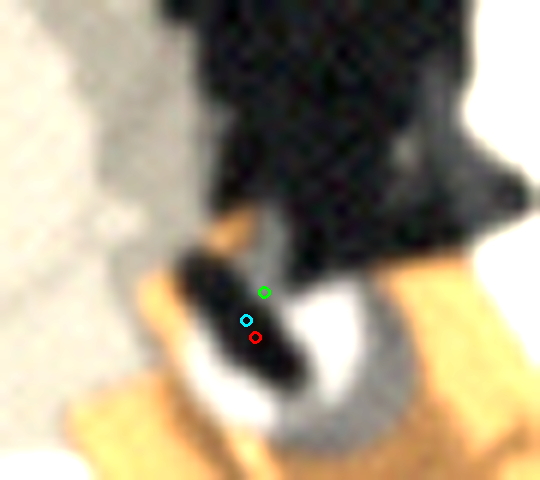

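The side crop shows the fingers (tip about crop (290,275)) behind and above the grip, well off the projected TCP (red). So the real fingertips don't sit where I assumed. I'll check this over bare counter with the fingers shut.

```bash
python3 -m inch '[0,0,-25,0, 0,0,-25,0, 34,-20,0,0, 34,-20,0,0, 35,-20,0,0, 0,0,30,0, 0,0,30,0, 0,0,30,0, 0,0,0,0, 0,0,0,0]' 0
python3 - <<'E'
from m import *
s=cap('side');t=cap('top');st=ctrl.get_state();p=st['eef_pos'];print(p,st['gripper_width'])
o=[]
for c in(s,t):
    q=proj(c,[p,p+[0,0,.06]]);print(q)
    x,y=(int(v) for v in q[0]-[35,40])
    a=cv2.resize(c['img'][y:y+64,x:x+64],(400,400),interpolation=cv2.INTER_CUBIC)
    for w,col in zip(q,((255,0,0),(0,255,0))): cv2.circle(a,tuple(int(v) for v in (w-[x,y]+.5)*6.25),4,col,2)
    o.append(a)
cv2.imwrite('pics/g4.png',np.clip(np.hstack(o).astype(int)*2,0,255)[:,:,::-1])
E
```

```text
time: 5.03
eef_pos: [0.3991, -0.256, 0.0588]
tool_rot: [[-0.966, 0.257, -0.003], [0.257, 0.966, 0.002], [0.004, 0.001, -1.0]]
contact_force: [-0.1, -0.2, -0.0]
gripper_width: -0.0
[ 0.4018 -0.2576  0.0612] -0.00015748483500128163
[[266.9096 294.0486]
 [268.2025 283.2107]]
[[347.1484 257.0636]
 [353.3949 256.1779]][ WARN:0@1.271] global loadsave.cpp:1063 imwrite_ Unsupported depth image for selected encoder is fallbacked to CV_8U.
```

View pics/g4.png

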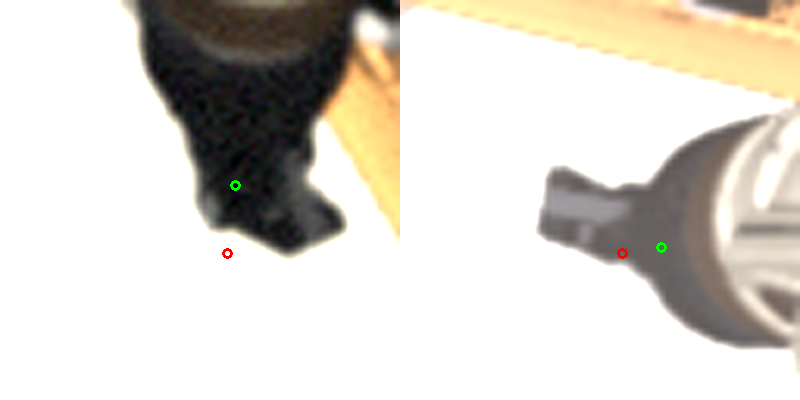

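Both crops show the shut fingertips well off the projected TCP (red). In the side crop the tip face has corners at about (212,227), (290,252) and (345,222). I'll measure those corners on the tip plane.

```bash
python3 - <<'E'
from m import *
s=cap('side');t=cap('top');p=ctrl.get_state()['eef_pos'];R=ctrl.get_state()['tool_rot']
for z in(.05,.06,.07):
  P=[onz(s,231+u/6.25-.5,254+v/6.25-.5,z) for u,v in((212,227),(290,252),(345,222))]
  m=(P[0]+P[2])/2
  print(z,[(R.T@(q-p)*1000).round(1) for q in P],'mid',m,(m-p)*1000, proj(t,m))
# top: silhouette extremes of finger
a=t['img'][217:281,312:376].max(2);m=(a<105)
print([ (312+np.where(r)[0].min(),217+i) for i,r in enumerate(m[25:44],25) if r.any()])
E
```

```text
0.05 [array([-2.1, 17.7, 11.6]), array([-25.9,  -6.3,  11.7]), array([-53.1,  -4.7,  11.8])] mid [ 0.4307 -0.2586  0.05  ] [ 28.3537  -0.8135 -11.6299] [[345.921  245.8065]]
0.06 [array([ 0.6, 13.6,  1.6]), array([-23. , -10.1,   1.7]), array([-49.9,  -8.5,   1.8])] mid [ 0.4268 -0.2617  0.06  ] [24.4907 -3.8411 -1.6299] [[348.1383 247.0671]]
0.07 [array([ 3.2,  9.6, -8.4]), array([-20.1, -13.9,  -8.3]), array([-46.7, -12.3,  -8.2])] mid [ 0.4229 -0.2647  0.07  ] [20.6277 -6.8686  8.3701] [[350.4007 248.3533]]
[(np.int64(355), 242), (np.int64(337), 243), (np.int64(336), 244), (np.int64(336), 245), (np.int64(336), 246), (np.int64(336), 247), (np.int64(335), 248), (np.int64(335), 249), (np.int64(335), 250), (np.int64(334), 251), (np.int64(334), 252), (np.int64(334), 253), (np.int64(335), 254), (np.int64(338), 255), (np.int64(340), 256), (np.int64(343), 257), (np.int64(345), 258), (np.int64(349), 259), (np.int64(351), 260)]
```

```bash
python3 -m inch '[0,0,18,0, 0,0,18,0, 0,0,12,0, 0,0,3,0, 0,0,0,0, 0,0,0,0]'
python3 -m inch '[0,0,3,0, 0,0,2,0, 0,0,0,0,0,0,0,0]'
python3 -m inch '[0,0,2,0, 0,0,0,0,0,0,0,0]'
python3 -m inch '[0,0,2,0, 0,0,0,0,0,0,0,0]'
```

```text
time: 5.73
eef_pos: [0.4016, -0.2575, 0.0098]
tool_rot: [[-0.966, 0.257, 0.002], [0.257, 0.966, -0.001], [-0.002, -0.001, -1.0]]
contact_force: [0.4, 0.5, 0.5]
gripper_width: -0.0001
time: 6.07
eef_pos: [0.4006, -0.257, 0.0039]
tool_rot: [[-0.966, 0.257, 0.0], [0.257, 0.966, -0.0], [-0.0, -0.0, -1.0]]
contact_force: [0.3, 0.1, -0.1]
gripper_width: -0.0005
time: 6.32
eef_pos: [0.4004, -0.2569, 0.0016]
tool_rot: [[-0.966, 0.257, -0.0], [0.257, 0.966, 0.0], [0.0, 0.0, -1.0]]
contact_force: [0.6, -0.6, 0.5]
gripper_width: 0.0002
time: 6.57
eef_pos: [0.4004, -0.2568, -0.0005]
tool_rot: [[-0.966, 0.257, -0.0], [0.257, 0.966, 0.0], [0.0, 0.0, -1.0]]
contact_force: [1.4, 0.1, -0.3]
gripper_width: -0.0004
```

```bash
for i in 1 2 3 4; do :; done
python3 -m inch '[0,0,3,0, 0,0,0,0]'|grep -E "pos|force"
python3 -m inch '[0,0,3,0, 0,0,0,0]'|grep -E "pos|force"
python3 -m inch '[0,0,3,0, 0,0,0,0]'|grep -E "pos|force"
```

```text
eef_pos: [0.4003, -0.2567, -0.0038]
contact_force: [-0.6, 0.2, 0.6]
eef_pos: [0.4002, -0.2567, -0.0069]
contact_force: [-0.9, 0.1, -0.1]
eef_pos: [0.4002, -0.2567, -0.0099]
contact_force: [0.1, -0.1, 0.5]
```

```bash
for i in 1; do python3 -m inch '[0,0,3,0, 0,0,0,0]'|grep -E "pos|force"
python3 -m inch '[0,0,3,0, 0,0,0,0]'|grep -E "pos|force"; done
python3 - <<'E'
from m import *
s=cap('side');t=cap('top');st=ctrl.get_state();p=st['eef_pos'];print(p,st['contact_force'],st['joint_positions'])
o=[]
for c in(s,t):
    q=proj(c,[p]);print(q)
    x,y=(int(v) for v in q[0]-[25,40]);print(x,y)
    a=cv2.resize(c['img'][y:y+50,x:x+50],(400,400),interpolation=cv2.INTER_CUBIC)
    for w in q: cv2.circle(a,tuple(int(v) for v in (w-[x,y]+.5)*8),4,(255,0,0),2)
    o.append(a)
cv2.imwrite('pics/g5.png',np.clip(np.hstack(o)[:,:,::-1].astype(int)*1.6,0,255).astype(np.uint8))
E
```

```text
eef_pos: [0.4003, -0.2567, -0.0128]
contact_force: [-0.2, -0.0, -0.5]
eef_pos: [0.4003, -0.2567, -0.0158]
contact_force: [-0.3, -1.5, 0.1]
[ 0.4004 -0.2568 -0.0155] [-0.5637 -0.2254 -0.1653] [-32.6747  22.6089 -21.5828  45.828   -0.0003 -17.7894]
[[264.8768 306.593 ]]
239 266
[[339.9229 258.5569]]
314 218
```

View pics/g5.png

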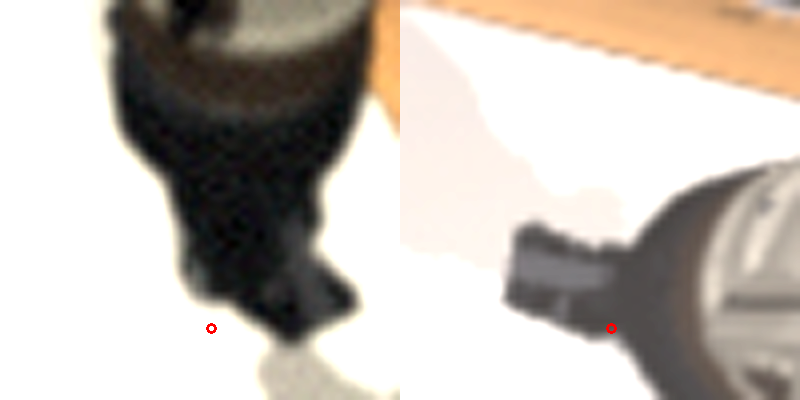

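The tips still don't touch at a reported z of -15.5 mm, so the reported TCP is biased against both the cameras and the counter. I'll probe on to contact so the offset can be measured.

```bash
python3 -m inch '[0,0,2,0, 0,0,0,0]'|grep -E "pos|force"
python3 -m inch '[0,0,2,0, 0,0,0,0]'|grep -E "pos|force"
python3 -m inch '[0,0,2,0, 0,0,0,0]'|grep -E "pos|force"
python3 -m inch '[0,0,2,0, 0,0,0,0]'|grep -E "pos|force"
python3 - <<'E'
from m import *
s=cap('side');t=cap('top');st=ctrl.get_state();p=st['eef_pos']
print(p,proj(s,[0,0,0]),proj(t,[0,0,0]))
g=s['img'].max(2)[285:325,250:300]
for i in range(0,40): 
  r=np.where(g[i]<50)[0]
  if len(r): print(285+i,250+r.min(),250+r.max(),end='; ')
E
```

```text
eef_pos: [0.4004, -0.2568, -0.0176]
contact_force: [-0.7, 0.7, 0.3]
eef_pos: [0.4004, -0.2568, -0.0196]
contact_force: [0.3, -0.3, -0.1]
eef_pos: [0.4003, -0.2568, -0.0217]
contact_force: [-0.2, 0.3, 0.2]
eef_pos: [0.4003, -0.2568, -0.0237]
contact_force: [-0.7, -0.8, 0.7]
[ 0.4004 -0.2568 -0.0235] [[ 80.2376 330.0822]] [[246.3975 417.3882]]
285 256 280; 286 257 280; 287 258 279; 288 258 278; 289 259 278; 290 260 277; 291 261 277; 292 261 277; 293 261 277; 294 261 277; 295 262 277; 296 262 277; 297 262 276; 298 262 276; 299 262 276; 300 263 277; 301 264 279; 302 264 280; 303 265 281; 304 267 282; 305 269 282; 306 270 279; 307 271 277; 308 272 276; 309 274 275;
```

```bash
for k in 1; do
python3 -m inch '[0,0,3,0, 0,0,0,0]'|grep -E "pos|force"
python3 -m inch '[0,0,3,0, 0,0,0,0]'|grep -E "pos|force"
python3 -m inch '[0,0,3,0, 0,0,0,0]'|grep -E "pos|force"
done
python3 - <<'E'
from m import *
s=cap('side');st=ctrl.get_state();print(st['eef_pos'],st['tau'],st['time'])
g=s['img'].max(2)[285:325,250:300]
for i in range(12,40): 
  r=np.where(g[i]<50)[0]
  if len(r): print(285+i,250+r.min(),250+r.max(),end='; ')
E
```

```text
eef_pos: [0.4003, -0.2568, -0.0267]
contact_force: [-0.8, 0.5, -0.9]
eef_pos: [0.4002, -0.2567, -0.0298]
contact_force: [0.2, 0.6, -0.6]
eef_pos: [0.4003, -0.2567, -0.0329]
contact_force: [-1.1, 0.3, 0.7]
[ 0.4003 -0.2567 -0.0327] [ -0.0004 -38.5387  18.145   -0.0549  -0.0002  -0.    ] 8.8167
297 262 277; 298 262 276; 299 262 275; 300 262 275; 301 262 276; 302 263 276; 303 264 278; 304 264 280; 305 265 281; 306 267 281; 307 268 281; 308 270 278; 309 271 277; 310 273 276;
```

```bash
python3 - <<'E'
from m import *
s=cap('side');p=np.array([.1475,.4771,.1909]);r=np.array([.295,.955,0])
for h in ([0,0,0],r*.027+[0,0,.033],r*.02+[0,0,.04]): print(proj(s,p+h))
g=cv2.imread('pics/side0.png').max(2)
for y in range(100,152,3):
  q=np.where(g[y,:60]<50)[0]
  if len(q): print(y,q.min(),q.max(),end='; ')
print()
# now: tip candidates
for z in(0,.01,.02):
  b=onz(s,274.5,310.5,z);c=onz(s,282,304.5,z);print(z,b,c,np.linalg.norm(b-c))
E
```

```text
[[ 33.1315 149.4253]]
[[ 27.5115 135.0765]]
[[ 26.6072 134.7093]]
100 0 19; 103 0 18; 106 0 19; 109 0 19; 112 2 20; 115 2 21; 118 4 23; 121 4 24; 124 5 25; 127 7 20; 130 9 21; 133 10 22; 136 12 23; 139 17 25; 142 20 27; 145 21 27; 
0 [ 0.4072 -0.2858  0.    ] [ 0.4339 -0.2869  0.    ] 0.026708872441060887
0.01 [ 0.4038 -0.2884  0.01  ] [ 0.4302 -0.2895  0.01  ] 0.026430322302067603
0.02 [ 0.4004 -0.291   0.02  ] [ 0.4265 -0.2921  0.02  ] 0.02615177216307421
```

```bash
python3 -m inch '[0,0,4,0]'|grep -E "pos|force"
python3 -m inch '[0,0,4,0]'|grep -E "pos|force"
python3 -m inch '[0,0,3,0, 0,0,0,0]'|grep -E "pos|force"
python3 - <<'E'
from m import *
s=cap('side');t=cap('top')
st=ctrl.get_state();print(st['eef_pos'],st['contact_force'],st['time'],st['joint_positions'])
a=s['img'][250:325,235:310];b=t['img'][205:280,300:375]
o=[cv2.resize(x,(600,600),interpolation=cv2.INTER_CUBIC)[:,100:500] for x in(a,b)]
cv2.imwrite('pics/g6.png',np.clip(np.hstack(o)[:,:,::-1].astype(int)*1.7,0,255).astype(np.uint8))
E
```

```text
eef_pos: [0.4011, -0.2573, -0.0359]
contact_force: [-0.2, -0.2, 0.4]
eef_pos: [0.4011, -0.2572, -0.0398]
contact_force: [-14.4, 7.8, 57.8]
eef_pos: [0.401, -0.2573, -0.0397]
contact_force: [-8.1, 5.4, 34.8]
[ 0.4011 -0.2573 -0.0397] [-7.9505  6.2697 33.8898] 9.3 [-32.6742  24.6888 -23.0088  42.1608  -0.0022 -17.7881]
```

View pics/g6.png

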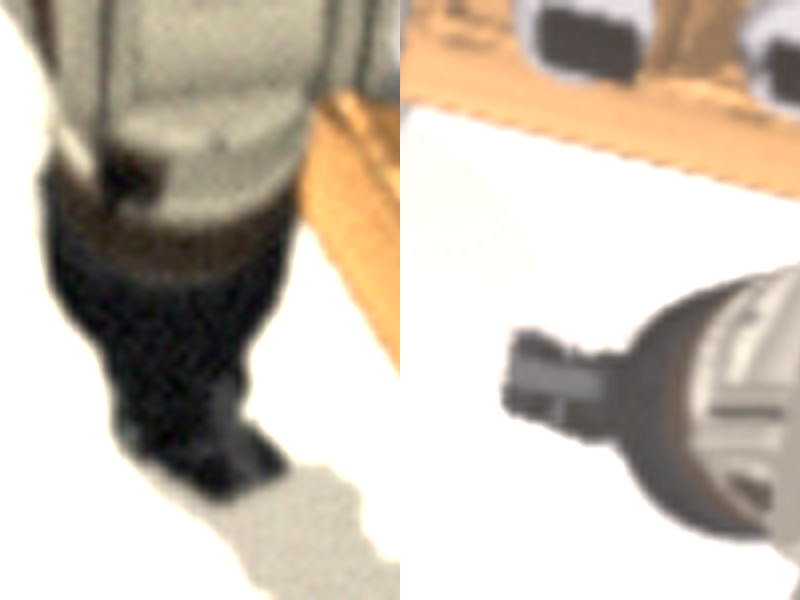

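The fingers touch the counter at a reported z of about -0.037, so the reported TCP is about 37 mm low and also shifted sideways. I'll test whether the shift is fixed or radial using the earlier images.

```bash
python3 - <<'E'
from m import *
s=cap('side');y=np.array([.2953,.9554,0]);x=np.array([-.9554,.2953,0])
p=np.array([.1475,.4771,.1909])
for n,o in(('world',np.array([.021,-.018,.037])),('radial',np.array([.295*.027,.955*.027,.037])),('none',np.zeros(3))):
  # -y finger bottom corners, open
  print(n,proj(s,[p+o+[0,0,.013]-y*a+x*b for a in(.0425,.057) for b in(.011,-.011)]).round(1).tolist())
# present tip corners measured from pic g6 (scale 8, offset 100px crop)
P=[onz(s,235+(u+100)/8-.5,250+v/8-.5,0) for u,v in((120,440),(220,500),(285,465))]
st=ctrl.get_state();R=st['tool_rot'];q=np.array(st['eef_pos']);q[2]=0
print([(R.T@(a-q)*1000).round(1) for a in P],P)
t=cap('top')
# top: +y finger back end at left col crop (505..) rows 330..410
print(onz(t,300+(105+100)/8-.5,205+370/8-.5,.03),onz(t,300+(105+100)/8-.5,205+370/8-.5,.0))
E
python3 -c "
import cv2,numpy as np
g=cv2.imread('pics/side0.png').max(2)
for y in range(124,156):
  print(y,''.join('#' if v<50 else '+' if v<80 else '.' for v in g[y,:45]))"
```

```text
world [[32.5, 147.0], [41.1, 144.9], [32.9, 150.4], [41.6, 148.2]]
radial [[21.6, 140.8], [30.1, 138.7], [21.9, 144.1], [30.5, 142.0]]
none [[28.1, 156.7], [36.5, 154.6], [28.5, 160.1], [37.0, 157.9]]
[array([ 8.7,  3.2, -0. ]), array([-11.3, -29.6,   0.1]), array([-36.6, -28.6,   0.1])] [array([ 0.3935, -0.2519,  0.    ]), array([ 0.4044, -0.2888,  0.    ]), array([ 0.4291, -0.2942,  0.    ])]
[ 0.4201 -0.2084  0.03  ] [ 0.4215 -0.2142  0.    ]
124 .....#####################+..................
125 .....+####################+..................
126 ......#################+.....................
127 ......+##############+.......................
128 .......+#############+.......................
129 ........##############.......................
130 ........+#############.......................
131 .........######+.+####+......................
132 .........+####+..+#####......................
133 ..........#####++######+.....................
134 ..........+#############.....................
135 ...........#############+....................
136 ............############+....................

[... 249 characters left out ...]

142 ...................+########+++++.+.+.++..++.
143 ....................#########++++++.+...++...
144 ....................+########+++++.+..+......
145 ....................+#######+++++++++........
146 ....................+######+++++++...........
147 ...................+++++++++++++++...........
148 ....................+++++++..+...............
149 ................++.++++++++..................
150 ..............+....++.+++....................
151 ..........+.+++.+++++.+......................
152 .........+.+....+++..........................
153 ..........+...+++............................
154 .............+...............................
155 .............+...............................
```

Projected against the first picture, the radial hypothesis fits: the fingers are about 26 mm farther out and 37 mm higher than reported. I'll hover over the large weight with that correction and a wider opening, then check numerically.

```bash
python3 -m inch '[0,0,-35,0, 0,0,-38,0, 0,0,-38,0, 0,0,-38,0, -26,22.4,0,0, -26,22.4,0,0, -26,22.4,0,0, 0,0,0,0]' 65
python3 go.py .4935 -.212 .11
python3 - <<'E'
from m import *
s=cap('side');p=np.array(ctrl.get_state()['eef_pos'])
print('grip',proj(s,[.5137,-.2233,.106]),'rep',proj(s,p))
y=np.array([.257,.966,0]);x=np.array([-.966,.257,0]);r=np.array([p[0],p[1],0])/np.hypot(p[0],p[1])
T=p+r*.022+[0,0,.039+.005]
print('pred',proj(s,[T-y*.0325+x*.011,T-y*.047+x*.011,T-y*.047-x*.011,T+y*.047+x*.011]).round(1).tolist())
g=s['img'].max(2)
for v in range(212,262): print(v,''.join('#' if k<48 else '+' if k<75 else '.' for k in g[v,262:330]))
E
```

```text
time: 10.07
eef_pos: [0.4986, -0.21, 0.1058]
tool_rot: [[-0.968, 0.252, 0.005], [0.252, 0.968, 0.0], [-0.005, 0.001, -1.0]]
contact_force: [0.8, -0.4, -0.7]
gripper_width: 0.0647
t 10.07 pos [ 0.4986 -0.21    0.1058] tool d mm [ 4.4 -3.3 -4.3] yaw y 75.38 F [ 0.84 -0.42 -0.66] w 0.0647 j6 -8.3
grip [[290.006  251.2488]] rep [[281.7077 252.1735]]
pred [[294.0, 252.4], [297.0, 257.0], [304.6, 253.6], [278.4, 228.7]]
212 .......+##################################+.........................
213 .......+##################################+.........................
214 .......+##################################..........................
215 ........##################################..........................
216 .........+################################..........................
217 ...........##############################+..........................
218 ...........+#############################...........................
219 ...........#############################+...........................
220 ...........############################+............................
221 ..........+##########
[... 2267 characters left out ...]
+++######+....+++..........................
253 ...........................+#####+.....+++..........................
254 ...........................+#####+.....+++..........................
255 ............................#####+.....+++..........................
256 .............................+###+....++++..........................
257 ..............................++++...++.+...........................
258 .....................................+++............................
259 ....................................++..+...........................
260 ...................................++++.............................
261 ................................+++++++.............................
```

The finger outline doesn't match a plain shift: the two tips look unequal in height, as if the tool is tilted. I'll look at both views closely.

```bash
python3 - <<'E'
from m import *
s=cap('side');t=cap('top');st=ctrl.get_state();p=np.array(st['eef_pos']);print(st['joint_positions'],p)
o=[]
for c,(x,y) in((s,(235,165)),(t,(295,140))):
    a=cv2.resize(c['img'][y:y+100,x:x+100],(400*6//4,600),interpolation=cv2.INTER_CUBIC)
    a=np.clip(a.astype(int)*1.9+10,0,255).astype(np.uint8)
    q=proj(c,[p,p+[0,0,.05],p+[0,0,.1]])
    for w,col in zip(q,((255,0,0),(0,255,0),(0,0,255))): cv2.circle(a,tuple(int(v) for v in (w-[x,y]+.5)*6),4,col,2)
    o.append(a[:,100:500])
cv2.imwrite('pics/g7.png',np.hstack(o)[:,:,::-1])
E
```

```text
[-23.2274  20.9331  -3.1144  66.0686  -0.0198  -8.3979] [ 0.4925 -0.2115  0.1048]
```

View pics/g7.png

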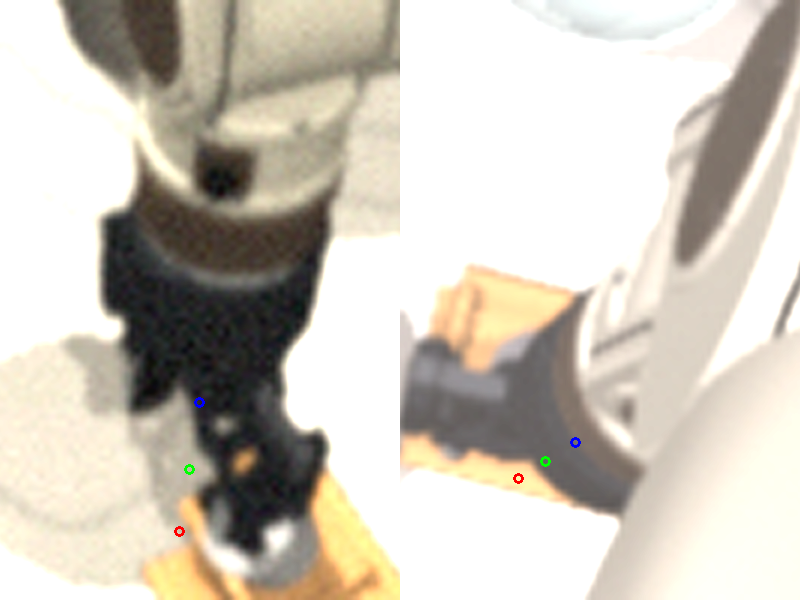

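In the side crop the finger tips are at about (150,405) and (265,525), so their midpoint is about 9 mm out and 39 mm up from the reported TCP here. That looks like a shoulder-angle bias of about 4°. I'll re-aim, descend in steps while watching the force, then close.

```bash
python3 -m inch '[-10.9,-3.9,0,0, 0,0,15,0, 0,0,15,0, 0,0,10,0, 0,0,0,0, 0,0,0,0]'|grep -E "time|pos|force"
python3 go.py .502 -.218 .06
python3 -m inch '[0,0,3,0, 0,0,0,0]'|grep -E "pos|force"
python3 -m inch '[0,0,3,0, 0,0,0,0]'|grep -E "pos|force"
```

```text
time: 10.72
eef_pos: [0.5013, -0.2187, 0.065]
contact_force: [0.5, -0.4, 0.8]
t 10.72 pos [ 0.5013 -0.2187  0.065 ] tool d mm [-0.6  0.9  5. ] yaw y 75.05 F [ 0.52 -0.4   0.78] w 0.0647 j6 -8.6
eef_pos: [0.5029, -0.2189, 0.0631]
contact_force: [0.1, 0.4, -0.2]
eef_pos: [0.5028, -0.2186, 0.0597]
contact_force: [-0.4, -0.7, -0.1]
```

Now close a little at a time and watch for side force.

```bash
python3 -m inch '[0,0,0,0, 0,0,0,0, 0,0,0,0]' 34|grep -E "force|width"
python3 -m inch '[0,0,0,0, 0,0,0,0, 0,0,0,0, 0,0,0,0]' 15|grep -E "time|pos|force|width"
python3 - <<'E'
from m import *
s=cap('side')
g=s['img'].max(2)
for v in range(222,268,1): print(v,''.join('#' if k<48 else '+' if k<75 else '.' for k in g[v,268:322]))
E
```

```text
contact_force: [-0.4, -0.2, 0.2]
gripper_width: 0.0337
time: 11.63
eef_pos: [0.5026, -0.2189, 0.06]
contact_force: [-2.2, -1.4, 3.8]
gripper_width: 0.0285
222 .....############+#####################...............
223 .....+############+++++########+#######...............
224 .....+################++++++++########+...............
225 .....+##################++#+##########................
226 .....+################################................
227 ......################################................
228 ......+##############################+................
229 ......+##############################.................
230 ......+##############################.................
231 ......+#############################+.................
232 ......+############################+..................
233 .......############################...................
234 .......+##########################+...................
235 ........++#######################+....................
236 ..........#######################+....................
237 ..........#######################.....................
2
[... 1068 characters left out ...]
...............++############++++..................
257 .................+++##########+++++...................
258 .................+++########++++++....................
259 ..................++#####+++++++......................
260 ...................+++.+++++++++......................
261 ....................+....+++++++......................
262 .........................+.+++........................
263 ......................................................
264 ......................................................
265 ......................................................
266 ......................................................
267 ......................................................
```

The fingers stopped at 28.5 mm, so the grip's length is held. I'll lift and check the load.

```bash
python3 -m inch '[0,0,-4,0, 0,0,-6,0, 0,0,-10,0, 0,0,-15,0, 0,0,-15,0, 0,0,-15,0, 0,0,-10,0, 0,0,0,0, 0,0,0,0]'
python3 - <<'E'
from m import *
s=cap('side')
g=s['img'].max(2);d=s['img'].astype(int);
for v in range(222,262,1): print(v,''.join('#' if k.max()<48 else '+' if k.max()<75 else 'o' if k[0]-k[2]<25 and k.max()<150 else 'w' if k[0]-k[2]>45 else '.' for k in d[v,268:322]))
st=ctrl.get_state();print(st['contact_force'],st['moment'])
E
```

```text
time: 12.43
eef_pos: [0.5031, -0.2186, 0.1351]
tool_rot: [[-0.966, 0.257, 0.001], [0.257, 0.966, -0.0], [-0.001, -0.0, -1.0]]
contact_force: [0.1, -0.1, -4.4]
gripper_width: 0.0283
222 oooooooo....o########################o................
223 ooooooooooooo+#######################o................
224 ooooooooooooo+######################+o................
225 ooooooooooooo++#####################o.................
226 ooooooooooooo++#####################o.................
227 ooooooooooooo+######################+o................
228 ooooooooooooo+######################+o................
229 ooooooooooooo+######################++o...............
230 ooooooooooooo+########################+ooo............
231 ooooooooooooo+#########################++ooo..........
232 ooooooooooooo+############################+o..........
233 ooooooooooooo+####++#######################+o.........
234 oooooooooooooo+++ooo+######################+o.........
235 ooooooooooooooooooooo####################++o..........
236 ooooooooooooooooooooo###################+oo...........
237 ooooooooooooooooooooo+########
[... 789 characters left out ...]
..
251 ooooooooooooo.wwwwwwwwwwwwwwwwwwwwwwwwwwwwww..........
252 oooooooooooooo.wwwwwwwwwwwwwwwwwwwwwwwwwwwwww.........
253 ooooooooooooooowwwwwwwwwwwwwwwwwwwwwwwwwwwwwww........
254 ooooooooooooooo.wwwwwwwwwwwwwwwwwwwwwwwwwwwwww........
255 oooooooooooooo..wwwwwwwwwwwwwwwwwwwwwwwwwwwwwww.......
256 oooooooooooo..wwwwwwwwwwwwwwwwwwwwwwwwwwwwwwwwww......
257 ooooooooo..wwwwwwwwwwwwwwwwwwwwwwwwwwwwwwwwwwwww......
258 oooooooo.wwwwwwwwwwwwwwwwwwwwwwwwwwwwwwwwwwwwwwww.....
259 ooooooo.wwwwwwwwwwwwwwwwwwwwwwwwwwwwwwwwwwwwwwwww.....
260 ooooooo.wwwwwwwwwwwwwwwwwwwwwwwwwwwwwwwwwwwwwwwwww....
261 ooooooo.wwwwwwwwwwwwwwwwwwwwwwwwwwwwwwwwwwwwwwwwww....
[-0.7589  0.7561 -3.6917] [0.0374 0.0871 0.0107]
```

The load is 4 N, so the 400 g weight is held. It may still be tilted, so I'll set it on free counter to let it come upright before it goes on the pan.

```bash
python3 -m inch '[26.4,18.5,0,0, 26.4,18.5,0,0, 26.4,18.5,15,0, 26.4,18.5,25,0, 0,0,25,0, 0,0,25,0, 0,0,12,0, 0,0,0,0]'|grep -E "time|pos|force"
python3 -m inch '[0,0,5,0, 0,0,4,0, 0,0,0,0]'|grep -E "pos|force"
python3 -m inch '[0,0,3,0, 0,0,0,0]'|grep -E "pos|force"
python3 -m inch '[0,0,3,0, 0,0,0,0]'|grep -E "pos|force"
```

```text
time: 13.15
eef_pos: [0.4155, -0.1185, 0.029]
contact_force: [-0.6, 0.3, -4.8]
eef_pos: [0.4199, -0.1201, 0.0236]
contact_force: [-0.0, -0.6, -4.1]
eef_pos: [0.4201, -0.1201, 0.0208]
contact_force: [-0.9, 0.1, -3.8]
eef_pos: [0.4197, -0.12, 0.0176]
contact_force: [0.2, -1.0, -4.6]
```

```bash
python3 -m inch '[0,0,3,0, 0,0,0,0]'|grep -E "pos|force"
python3 -m inch '[0,0,3,0, 0,0,0,0]'|grep -E "pos|force"
python3 -m inch '[0,0,2,0, 0,0,0,0]'|grep -E "pos|force"
```

```text
eef_pos: [0.4194, -0.1199, 0.0143]
contact_force: [0.4, 0.3, -4.5]
eef_pos: [0.4193, -0.1198, 0.0112]
contact_force: [0.2, 0.5, -3.8]
eef_pos: [0.4194, -0.1198, 0.0093]
contact_force: [0.1, -0.1, -3.8]
```

```bash
python3 - <<'E'
from m import *
s=cap('side');d=s['img'].astype(int);p=ctrl.get_state()['eef_pos'];q=proj(s,p+np.array([.02,-.006,.03]))[0].astype(int);print(p,q)
for v in range(q[1]-16,q[1]+22): print(v,''.join('#' if k.max()<48 else '+' if k.max()<75 else 'o' if k.max()<128 else '.' for k in d[v,q[0]-25:q[0]+30]))
E
```

```text
[ 0.4195 -0.1198  0.0094] [244 255]
239 ........o+##################+ooooo.oo.o...oo..o.o.ooo.o
240 .........o##################+o.o.o..o.o.ooo..oo.o.oooo.
241 ..........+#################ooo.o.oooooo.ooo.o.oooo.ooo
242 ..........o#################oo.o..oo.oo.ooooo.o..oooooo
243 ..........o#################+oooo.o...o.o..o.o......ooo
244 ...........+################+oooooooo...o..oooo.o.o.oo.
245 ...........o+###############+oooooo...oo..o.ooooooooooo
246 ............o###############ooooooo.o.o...ooooo.....ooo
247 ............o##############+ooooooooooo......oo.o.ooooo
248 ............o##############+ooooooooooo.oooo.o.oooooooo
249 ............o##############+ooooooooooooo.ooooooooooooo
250 ............o##############+ooooooooooooooooooooooooooo
251 ............o##############++oo+ooooooooooooooooooooooo
252 ............o+#+############+++++++ooooooooooooooooooo.
253 .............oo.o#################++ooooooooooooooooo.o
254 .................+################+++oo.ooooooooooooooo
255 .................o################+++oo..oo.ooooooooooo
256 .................o################+++oo.
[... 515 characters left out ...]
............oooooooooo.ooo.oo...........
266 ............................ooooooo.ooo.oooo...........
267 .............................ooooooo.ooooooo...........
268 .............................o.ooo.oooooooooo..........
269 ...............................o..ooo.ooooooo..........
270 .............................ooo..o.o.oooooooo.........
271 ..............................oooooooooooooooo.........
272 ...............................ooo...o.oo.oooo.........
273 ...............................o.ooooo..oooooo.........
274 ...............................o.oooo..oooooooo........
275 ...............................ooo.o.o.o.oooo.o........
276 .................................oooo.o.o.oooooo.......
```

```bash
python3 -m inch '[0,0,3,0, 0,0,0,0]'|grep -E "pos|force"
python3 -m inch '[0,0,3,0, 0,0,0,0]'|grep -E "pos|force"
python3 -m inch '[0,0,2,0, 0,0,0,0]'|grep -E "pos|force"
```

```text
eef_pos: [0.4201, -0.12, 0.0071]
contact_force: [-2.6, 0.5, 3.3]
eef_pos: [0.4207, -0.1202, 0.0065]
contact_force: [-8.4, 2.4, 22.9]
eef_pos: [0.4211, -0.1203, 0.0062]
contact_force: [-11.8, 3.7, 38.8]
```

```bash
python3 -m inch '[0,0,-3,0, -5,0,0,0, -5,0,0,0, -5,0,0,0, -5,0,0,0, 0,0,0,0]'|grep -E "time|pos|force"
python3 - <<'E'
from m import *
s=cap('side');d=s['img'].astype(int);p=ctrl.get_state()['eef_pos'];q=proj(s,p+np.array([.02,-.006,.03]))[0].astype(int)
for v in range(q[1]-8,q[1]+14): print(v,''.join('#' if k.max()<48 else '+' if k.max()<75 else 'o' if k.max()<128 else '.' for k in d[v,q[0]-25:q[0]+30]))
E
```

```text
time: 15.28
eef_pos: [0.4404, -0.1261, 0.007]
contact_force: [-5.9, -0.3, 19.4]
245 ............o###############+o....o.oo.o....oooooooooo.
246 ............o##############+ooo.......o....o.oooooooooo
247 ............o##############++oooo....ooo.o.oooooooooooo
248 ............o###############+ooooo..o..oooooooooooooooo
249 ............o################++oooo....o.oooooooooooooo
250 .............++++##############++oooooooooooooooooo.ooo
251 ..............o.o+###############+ooooooooooooooooo..oo
252 .................o################+ooooooooooooooo.o.oo
253 .................o################ooooooooooo....oooo.o
254 .................o###############+ooooooooooo.ooooo.ooo
255 .................o##############+ooooo.oooooooooooooooo
256 .................o+############+ooooooo.ooo.ooooooooooo
257 .................o++#########+#+ooo...o..oooooooooooo..
258 .................o++######++++++ooo.oooooooooooooo.....
259 .................o++#####+++++++oo..ooo.oooooooooo.....
260 .................oo+##+++oo++++ooo.oo.oooooooooooo.....
261 ..................o++ooooo+++++ooooooooo.o.ooooooo.....
262 ...................oooo+++++++ooooooo..................
263 ...................oo++++++++oooooooo..................
264 ....................oo+++++oooooo..oo..................
265 .....................ooooooooooooooooo.................
266 .......................ooooooo..oooooo.................
```

Dragging under pressure is turning the weight upright, since the disc has swung back under the fingers. I'll continue.

```bash
python3 -m inch '[-6,0,1,0, -6,0,0.5,0, -6,0,0.5,0, -6,0,0,0, -6,0,0,0, 0,0,0,0]'|grep -E "time|pos|force"
python3 - <<'E'
from m import *
s=cap('side');d=s['img'].astype(int);p=ctrl.get_state()['eef_pos'];q=proj(s,p+np.array([.02,-.006,.03]))[0].astype(int)
for v in range(q[1]-8,q[1]+14): print(v,''.join('#' if k.max()<48 else '+' if k.max()<75 else 'o' if k.max()<128 else '.' for k in d[v,q[0]-25:q[0]+30]))
E
```

```text
time: 15.83
eef_pos: [0.4681, -0.1329, 0.0032]
contact_force: [-1.8, 0.6, 7.2]
242 ..........oo+###############+ooooo..oo..ooooo....oooooo
243 ..........oo+###############+oo...o.oooooooo..o.oooooo.
244 ..........oo+###############++oooo.o.oo.oooo..oooooo...
245 ...........o+################++oooooooo.oooo.oooooo...o
246 ...........oo#################+++ooooooooooooooooo...oo
247 ............o+####################+oooooooooooooo..oooo
248 ............ooo####################oooooooooooo...oooo.
249 .............ooo###################oooooooooooo...oo...
250 ...............o##################+ooooooo.oooo...o....
251 ...............o+###############++oooo..o..oooo........
252 ................o++############+ooooooo.o.oo.ooo.......
253 ................o+++#########++ooooooo.ooooo.oooo......
254 ................oo++#######+oooooooo.o.ooo.oooooo......
255 ................oo++######+ooooooooooo.oooo.oooooo.....
256 ............oo...oo+#####+oooooooo.oo.oooooooo..ooo....
257 ............ooo..ooo++++++ooo.ooooo..ooooooo....ooo....
258 ............ooooo.ooooo+++oooo.oo.ooooooo........ooo...
259 ............o++oooooooo+++oooo.oooo.oo.oo........oooo..
260 ............o++++ooooo+++ooooooooooooo.oo........oooo..
261 ............oo+++++oo++++ooo.o.ooooooo.oo.........oooo.
262 .............o++++++++++oooooooooooo...............ooo.
263 ..............ooo+++++ooooo..oooooo.................ooo
```

The disc now sits under the fingers and the contact height dropped about 5 mm, as an upright weight should give. I'll release, let it settle flat, and regrip in place.

```bash
python3 -m inch '[0,0,0,0, 0,0,0,0, 0,0,0,0]' 36|grep -E "pos|force|wid"
python3 -m inch '[0,0,0,0, 0,0,0,0, 0,0,0,0, 0,0,0,0]' 15|grep -E "time|pos|force|wid"
python3 -m inch '[0,0,-10,0, 0,0,-30,0, 0,0,-30,0, 0,0,-35,0, 0,0,-35,0, 0,0,-20,0, 0,0,0,0]'|grep -E "time|pos|force|wid"
python3 - <<'E'
from m import *
s=cap('side');d=s['img'].astype(int);p=ctrl.get_state()['eef_pos'];q=proj(s,p+np.array([.015,-.006,.0]))[0].astype(int);print(q)
for v in range(q[1]-14,q[1]+18): print(v,''.join('#' if k.max()<48 else '+' if k.max()<75 else 'o' if k.max()<128 else '.' for k in d[v,q[0]-25:q[0]+30]))
t=cap('top')
w=ell(s) if 0 else None
E
```

```text
eef_pos: [0.4687, -0.1329, 0.0028]
contact_force: [-0.2, 0.3, 0.2]
gripper_width: 0.036
time: 16.47
eef_pos: [0.4687, -0.1331, 0.003]
contact_force: [0.5, -1.0, 3.0]
gripper_width: 0.0285
time: 17.05
eef_pos: [0.4706, -0.1333, 0.1675]
contact_force: [0.6, -1.1, -3.4]
gripper_width: 0.0285
[260 224]
210 .............o+#########++#############+...............
211 ..............o#######################+o...............
212 ..............o++####################+o................
213 ...............oo+##################+o.................
214 ................o+#################+o..................
215 o...............oo################+o...................
216 o................o+##+##########+oo....................
217 ooo..............oo+++########oo.......................
218 .oooo.............oo++#######+.........................
219 ..oooo.............o++#######o.........................
220 ...oooo............oo+#######oo........................
221 .....ooo.....oo....oo+######+oo........................
222 .......oooo..oooo...oo++##+++oooo......................
223 .......ooooooooo
[... 419 characters left out ...]
o+++++o++++ooooooooo..oo.o..o..oooooo...
231 ...........oooooooooo+oooooooooooo.ooooo.oo...ooooo....
232 ...........oooooooooooooooooooooo.o..o.o...oooooo..o...
233 ..........ooooooooooooooooooooo.o.oo..o.ooo.ooooo......
234 ..........oooooooooooooooooo.ooo.oo.oo...o.oooooo......
235 ..........ooooooo.oo.o.ooooo...oo...oo..o.o.ooooo......
236 ..........oooo....oo....o.oooooo.o.oooo.o.oooooooo.....
237 ..........oooooo...oooooo...oo.oooooo.o.ooooooo.......o
238 ..........ooooooo...oo.oo.oooo.oo...oooo.oooooo.......o
239 ..........ooooooo.oo.o...ooo..ooo.oo.oo..ooooo......ooo
240 ..........ooooo..ooo.ooo..ooo.....ooooo.oooooo.....oooo
241 ..........ooooo..oo.ooooo.o.ooo..o....oo.oooo.o...ooooo
```

The weight is held upright and 4 N shows. I'll compute where it hangs relative to the reported TCP, then the shift to the pan.

```bash
cat > hang.py <<'E'
from m import *
import sys
def hang(zb,box):
    s=cap('side');x0,x1,y0,y1=box;return s
E
python3 - <<'E'
from pan import *
s=cap('side');t=cap('top');p=np.array(ctrl.get_state()['eef_pos'])
n=onz(s,256,230.5,.165);c=n+[.022*.675,.022*.738,0]
print('rep',p,'weight c',c,'off',(c-p)*1000)
W=ell(t,(170,165,100,85),lambda g,q:(q<6)&(g>118)&(g<140),op=9)
w=ell(s,(190,150,70,65),lambda g,q:(q<15)&(g>112)&(g<135),op=9)
print(W[:3],w[:3],tri(t,W[0],s,w[0]))
print('rim hand',onz(t,218.4,206.1,.1495),onz(t,218.4,206.1,.1415))
E
```

```text
rep [ 0.466  -0.1321  0.1603] weight c [ 0.4763 -0.1287  0.165 ] off [10.3427  3.4468  4.6886]
(array([220.6014, 206.6727]), array([56.3411, 61.3228]), 26.3200626373291) (array([217.7947, 169.3902]), array([ 4.3177, 23.8835]), 71.35624694824219) (array([0.504 , 0.0523, 0.2061]), np.float64(0.013405569528224448))
rim hand [0.5206 0.0583 0.1495] [0.5219 0.0589 0.1415]
```

```bash
python3 -m inch '[0,0,-30,0, -2.6,33,0,0, -2.6,33,0,0, -2.6,33,0,0, -2.6,33,0,0, -2.6,33,0,0, -2.6,33,0,0, 0,0,0,0, 0,0,0,0]'|grep -E "time|pos|force|wid"
python3 go.py .532 .056 .15
```

```text
time: 18.0
eef_pos: [0.5325, 0.0562, 0.1895]
contact_force: [-0.7, -0.4, -4.5]
gripper_width: 0.0287
t 18.0 pos [0.5325 0.0562 0.1895] tool d mm [ 0.2 -0.3 39.6] yaw y 75.33 F [-0.72 -0.38 -4.46] w 0.0287 j6 20.7
```

```bash
python3 -m inch '[0,0,12,0, 0,0,12,0, 0,0,9,0, 0,0,0,0, 0,0,0,0]'|grep -E "time|pos|force|wid"
python3 - <<'E'
from m import *
s=cap('side');d=s['img'].astype(int)
for v in range(140,206): print(v,''.join('#' if k.max()<48 else '+' if k.max()<80 else 'o' if k.max()<112 else ',' if k.max()<140 else '.' for k in d[v,190:270]))
E
```

```text
time: 18.42
eef_pos: [0.5326, 0.0537, 0.1583]
contact_force: [0.2, -0.9, -4.7]
gripper_width: 0.0282
140 .........................,+###################+,....................,,oo++++++++
141 ,........................,o###################+o,,,.................,ooo++++++++
142 ,........................,o###################+o,,..................,oo+++++++++
143 ,.........................,+##################+o...................,,oo+#+++++++
144 ,.........................,+##################+o...................,ooo+#+++++++
145 ,..........................o##################+,...................,ooo+++++++++
146 ,..........................,o#################+,...................,,oo+#+++++++
147 ,...........................,+################+,...................,ooo+#+++++++
148 ,............................o################+,...................,ooo+++++++++
149 ,............................o################+,..................,,oooo++++++++
150 .............................o################+o,.................,ooooo++++++++
151 .............................,+################+oo,,........
[... 3910 characters left out ...]
....................
198 o,....,,oooooooooooo+++++++oooooooooooo++++oo,..................................
199 o,.....,,ooooooooooooooo+++++++++++++++++++o,...................................
200 oo,......,oooooooooooooo+++++++++++++++oo+oo,...................................
201 ooo,,.....,,oooooooooooooo+++++++oooooooooo,....................................
202 ooooo,.....,,,,,oo,oooooooo+++++ooooooooo,,,....................................
203 oooooo,........,,,,,,oooooo+++oooooooooo,.......................................
204 ,,ooooo,,...........,,ooo++oooooooooooo,,.......................................
205 ,,,,,oooo,...........,ooooooooooooo,,,,.........................................
```

The held weight hangs well inside the pan ellipse, with the disc near (228,178) and the pan centre near (224,181). I'll lower it onto the pan until the load transfers.

```bash
python3 -m inch '[0,0,4,0, 0,0,4,0, 0,0,4,0, 0,0,0,0]'|grep -E "pos|force"
python3 -m inch '[0,0,4,0, 0,0,3,0, 0,0,0,0]'|grep -E "pos|force"
python3 -m inch '[0,0,3,0, 0,0,3,0, 0,0,0,0]'|grep -E "pos|force"
python3 -m inch '[0,0,3,0, 0,0,3,0, 0,0,0,0]'|grep -E "pos|force"
```

```text
eef_pos: [0.5333, 0.0545, 0.1468]
contact_force: [0.2, 0.2, -4.0]
eef_pos: [0.5336, 0.0546, 0.14]
contact_force: [0.3, 0.2, -3.0]
eef_pos: [0.5339, 0.0546, 0.1342]
contact_force: [0.6, -0.6, -2.7]
eef_pos: [0.5341, 0.0546, 0.1283]
contact_force: [-0.2, -0.6, -2.0]
```

```bash
python3 -m inch '[0,0,3,0, 0,0,2,0, 0,0,0,0, 0,0,0,0]'|grep -E "pos|force"
python3 -m inch '[0,0,2,0, 0,0,0,0, 0,0,0,0]'|grep -E "pos|force"
```

```text
eef_pos: [0.5341, 0.0547, 0.1237]
contact_force: [-0.4, 0.2, 1.3]
eef_pos: [0.5341, 0.0546, 0.1217]
contact_force: [-0.5, -0.0, -0.1]
```

The load has transferred to the pan (force about 0). I'll release and retreat straight up.

```bash
python3 -m inch '[0,0,0,0, 0,0,0,0, 0,0,0,0]' 34|grep -E "pos|force|wid"
python3 -m inch '[0,0,0,0, 0,0,0,0, 0,0,-10,0, 0,0,-20,0, 0,0,-30,0, 0,0,-30,0, 30,0,-30,0, 35,-15,0,0, 35,-20,0,0, 35,-20,0,0]' 50|grep -E "time|pos|force|wid"
python3 -m inch '[35,-20,0,0, 35,-20,0,0, 35,0,0,0, 0,0,0,0, 0,0,0,0, 0,0,0,0, 0,0,0,0]'|grep -E "time|pos|force|wid"
python3 - <<'E'
from pan import *
s=cap('side',"side1.png");t=cap('top',"top1.png")
A=ell(t,(75,180,75,80),lambda g,q:(q<1)&(g>139),op=15);b=ell(s,(135,110,65,65),lambda g,q:(q<13)&(g>128)&(g<150),op=9)
print('tintop',A[:3],b[:3],tri(t,A[0],s,b[0]))
a=cv2.resize(t['img'][150:282,80:256],(400,300),interpolation=cv2.INTER_CUBIC);b=cv2.resize(s['img'][105:207,130:266],(400,300),interpolation=cv2.INTER_CUBIC)
cv2.imwrite('pics/p1.png',np.hstack([a,b])[:,:,::-1])
E
```

```text
eef_pos: [0.5341, 0.0546, 0.1217]
contact_force: [0.3, 0.4, 0.4]
gripper_width: 0.034
time: 21.22
eef_pos: [0.3889, 0.036, 0.2423]
contact_force: [-0.4, -0.6, 1.1]
gripper_width: 0.05
time: 21.8
eef_pos: [0.2793, 0.0244, 0.2416]
contact_force: [0.5, -0.9, -0.2]
gripper_width: 0.0499Traceback (most recent call last):
  File "<stdin>", line 3, in <module>
  File "pan.py", line 7, in ell
    k=max(cv2.findContours(m,0,1)[0],key=cv2.contourArea);k=cv2.convexHull(k)
ValueError: max() iterable argument is empty
```

```bash
python3 - <<'E'
from pan import *
s=cap('side');t=cap('top')
for c,(u,v) in((t,(105,221)),(t,(113,222)),(t,(218,206)),(s,(163,133)),(s,(165,130)),(s,(222,180))): print(c['img'][v,u])
a=cv2.resize(t['img'][150:282,80:256],(400,300),interpolation=cv2.INTER_CUBIC);b=cv2.resize(s['img'][105:207,130:266],(400,300),interpolation=cv2.INTER_CUBIC)
cv2.imwrite('pics/p1.png',np.hstack([a,b])[:,:,::-1])
E
```

```text
[127 125 128]
[128 126 130]
[130 125 128]
[121 123 117]
[123 121 117]
[84 84 80]
```

View pics/p1.png

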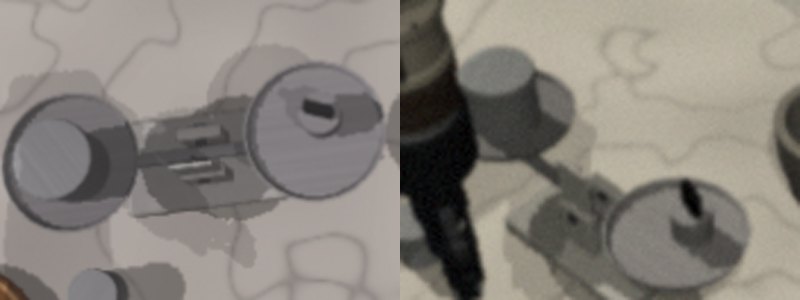

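The large weight stands upright on the pan, at top crop (322,110) and side crop (692,220), and the beam looks nearly level. The gripper hides part of the tin, so I'll move it away and measure the tilt.

```bash
python3 -m inch '[-21,-29,0,0, -21,-29,0,0, -21,-29,0,0, -21,-29,0,0, -21,-29,0,0, -21,-29,0,0, 0,0,0,0]'|grep -E "time|pos|force|wid"
python3 - <<'E'
from pan import *
from m import *
s=cap('side');t=cap('top')
def tin(t,s,gt,gs):
  A=ell(t,(75,180,75,80),lambda g,q:(q<2)&(g>gt[0])&(g<gt[1]),op=25);b=ell(s,(135,110,65,65),lambda g,q:(q<14)&(g>gs[0])&(g<gs[1]),op=17)
  print('tintop',A[:3],b[:3],*tri(t,A[0],s,b[0]))
tin(t,s,(118,137),(112,134))
a=s['img'].astype(int)
print('before');
for v in range(118,160,1): print(v,' '.join('%3d'%k.max() for k in a[v,148:180:2]))
E
```

```text
time: 22.58
eef_pos: [0.3575, -0.1814, 0.2399]
contact_force: [-0.2, -0.3, 0.1]
gripper_width: 0.0499Traceback (most recent call last):
  File "<stdin>", line 7, in <module>
  File "<stdin>", line 5, in tin
  File "pan.py", line 7, in ell
    k=max(cv2.findContours(m,0,1)[0],key=cv2.contourArea);k=cv2.convexHull(k)
ValueError: max() iterable argument is empty
```

```bash
python3 - <<'E'
from m import *
s=cap('side');t=cap('top')
for n,c,(x,y,w,h) in(('side',s,(142,112,46,44)),('top',t,(80,186,62,66))):
  a=c['img'].astype(int);print(n,x)
  for v in range(y,y+h,2): print(v,' '.join('%3d'%k.max() for k in a[v,x:x+w:2]))
E
```

```text
side 142
112 202 204 202 199 202 200 189 192 200 202 199 199 197 199 196 199 196 195 194 195 192 182 157
114 203 201 202 200 201 193 186 197 199 203 199 200 198 201 198 196 197 197 196 197 196 199 196
116 200 198 203 201 196 187 189 201 200 201 199 200 200 201 199 197 197 199 200 200 197 197 197
118 200 202 197 195 185 192 201 199 200 201 200 197 200 199 198 200 200 196 197 200 199 200 198
120 199 196 191 184 188 198 198 200 197 192 186 184 184 190 196 196 200 200 198 200 199 200 199
122 192 185 181 192 198 201 195 173 163 161 156 155 156 155 164 181 199 199 200 198 201 198 201
124 192 181 187 197 196 190 165 159 158 161 157 155 153 152 155 157 180 196 200 202 200 198 198
126 195 183 186 195 191 164 160 158 159 158 151 153 151 156 160 152 158 190 201 199 199 202 198
128 191 178 179 183 174 162 156 158 160 158 155 157 158 154 155 154 147 150 185 192 199 199 199
130 189 189 186 192 172 160 158 157 158 159 155 158 154 157 158 155 123  77 109 135 173 194 201
132 194 197 202 201 167 158 158 162 156 159 156 156 156 155 156 142  83  86 111 119 118 153 188
134 199 205 202 176 109 132 156 158
[... 4551 characters left out ...]
 137 137 138 137 136 133 119 117 117 117 122 153 159 149 146
242 183 182 182 177 118  79  98 134 141 141 141 139 138 137 136 137 136 135 135 135 135 121 120 120 117 115 149 157 159 152 146
244 182 181 181 180 173 128  78  92 116 136 136 136 137 137 138 137 138 138 138 137 129 119 118 116 124 151 157 158 158 144 128
246 181 181 182 180 179 175 140  80  79 112 136 138 137 137 137 136 135 135 135 132 118 115 109 123 150 158 158 158 157 156 154
248 182 181 180 179 179 179 176 161 121  78  80 109 132 134 135 135 136 136 136 109 104 116 138 156 158 158 159 158 158 158 158
250 181 180 179 178 179 178 178 178 175 156 128 104  84  88 100  99  97 103 124 125 141 141 152 158 158 158 158 158 158 158 158
```

```bash
python3 - <<'E'
from pan import *
def go(t,s,gt,gs):
  A=ell(t,(80,195,50,45),lambda g,q:(g>gt[0])&(g<gt[1]),op=31);b=ell(s,(146,114,34,28),lambda g,q:(g>gs[0])&(g<gs[1])&(q<17),op=15)
  X,e=tri(t,A[0],s,b[0]);print(A[:3],b[:3],X,e)
s=cap('side');t=cap('top')
go(t,s,(143,163),(128,172));go(t,s,(146,163),(140,168))
t0=dict(t);s0=dict(s);t0['img']=cv2.imread('pics/top0.png')[:,:,::-1];s0['img']=cv2.imread('pics/side0.png')[:,:,::-1]
go(t0,s0,(136,154),(113,155));go(t0,s0,(139,154),(122,150))
E
```

```text
(array([101.8541, 219.9194]), array([31.8445, 34.8703]), 32.60029220581055) (array([162.2589, 128.6715]), array([15.7227, 25.3124]), 79.68912506103516) [0.4845 0.3158 0.1898] 0.0014244435618019932
(array([101.8271, 219.8993]), array([31.4818, 34.3938]), 33.91513442993164) (array([162.1697, 128.5886]), array([15.0437, 24.5757]), 79.01689910888672) [0.4843 0.3157 0.1902] 0.0016723120530019908
(array([104.889 , 220.9808]), array([31.0131, 33.8726]), 36.1494140625) (array([163.1047, 133.6579]), array([17.5217, 24.6292]), 77.75814819335938) [0.4845 0.3165 0.1691] 0.001965901873787882
(array([104.881 , 221.0669]), array([30.6647, 33.2339]), 37.33315658569336) (array([163.0899, 133.6251]), array([16.9374, 23.5504]), 77.23725128173828) [0.4843 0.3164 0.1694] 0.0018225782927162525
```

The tin top moved from 0.169 to 0.190, and level is 0.192. That leaves a residual of about +0.015 rad, close enough to the limit to cross-check. I'll use the weight's grip on the other pan, because the height difference cancels camera bias.

```bash
python3 - <<'E'
from pan import *
r=[]
for k in range(3):
  s=cap('side');t=cap('top')
  for th in(60,70,80):
    A=blobs(t,(200,180,50,45),th,15);b=blobs(s,(210,150,40,45),th-10,15)
    if k==0: print(th,[(x[0],x[1],x[2]) for x in A],[(x[0],x[1],x[2]) for x in b])
    if A and b:
      A=max(A,key=lambda x:x[1]);b=max(b,key=lambda x:x[1])
      X,e=tri(t,A[0],s,b[0]);print(th,X,e)
# disc diameter edges: side grip top/bottom rows
a=s['img'].astype(int)
for v in range(162,192): print(v,' '.join('%3d'%q.max() for q in a[v,220:244]))
a=t['img'].astype(int)
for v in range(188,212): print(v,' '.join('%3d'%q.max() for q in a[v,208:236]))
E
```

```text
60 [(array([219.9177, 197.7687]), np.float64(61.125), array([13.25,  7.25]))] [(array([227.1089, 182.6277]), np.float64(728.5), array([38.25, 32.25]))]
60 [0.5401 0.0602 0.1182] 0.013184498880520725
70 [(array([220.0138, 197.7641]), np.float64(72.8125), array([14.,  8.]))] [(array([210.8204, 153.2562]), np.float64(17.75), array([4. , 7.5])), (array([227.0585, 182.5312]), np.float64(800.1875), array([38.5, 33. ]))]
70 [0.5399 0.06   0.119 ] 0.013382725060939196
80 [(array([220.204, 197.761]), np.float64(85.0), array([14.75,  8.5 ])), (array([227.4876, 204.8487]), np.float64(29.6875), array([10.75, 11.75]))] [(array([216.9325, 152.3073]), np.float64(72.25), array([23.5 ,  9.25])), (array([245.6201, 159.1554]), np.float64(15.9375), array([4.5 , 7.25])), (array([227.0472, 182.2466]), np.float64(848.5625), array([38.5 , 33.75]))]
80 [0.5395 0.0594 0.1211] 0.013439305939992631
60 [0.5449 0.0605 0.1013] 0.009499859525878718
70 [0.5398 0.0599 0.1192] 0.01338011606371926
80 [0.5394 0.0592 0.1216] 0.01339761488958857
60 [0.545  0.0606 0.1012] 0.009379731679311635
70 [0.5399 0.0599 0.119 ] 0.01
[... 5146 characters left out ...]
  86
206 118 119 119 119 118 115 114 117 118 118 119 119 120 119 119 119 117 110  93  74  67  74  83  85  85  85  85  85
207 120 120 121 121 121 119 113 109 110 114 116 116 117 117 116 111  99  87  73  67  71  80  84  85  85  85  85  85
208 122 121 121 121 121 121 116 108 101  99  99 101 100  98  95  88  73  67  70  76  81  84  85  85  86  88  87  89
209 121 121 120 121 121 121 120 114 105  94  88  84  80  77  73  70  71  77  91 101  97  89  88  89  97 105 106 107
210 120 120 119 120 120 119 120 119 116 109 102  93  87  85  85  91  99 105 112 118 114 107 106 107 113 118 118 118
211 120 119 120 120 120 119 119 119 119 119 115 111 109 108 108 113 118 119 120 121 120 120 119 118 119 119 119 119
```

The arm hides the pan in the side view now, but the pair saved just after placing (side1/top1) shows the grip. I'll measure on that.

```bash
python3 - <<'E'
from pan import *
s=cap('side');t=cap('top');s['img']=cv2.imread('pics/side1.png')[:,:,::-1];t['img']=cv2.imread('pics/top1.png')[:,:,::-1]
for ts in(45,55,65):
 for tt in(60,75,90):
  A=max(blobs(t,(208,188,26,16),tt,10),key=lambda x:x[1]);b=max(blobs(s,(220,160,20,22),ts,10),key=lambda x:x[1])
  print(ts,tt,A[0],A[1],b[0],b[1],b[2],*tri(t,A[0],s,b[0]))
a=s['img'].astype(int)
for v in range(162,190): print(v,' '.join('%3d'%q.max() for q in a[v,218:244]))
E
```

```text
45 60 [219.7565 197.7187] 59.1875 [228.56  172.244] 49.5 [ 7. 12.] [0.5356 0.0542 0.1695] 0.0021128813647999997
45 75 [219.7922 197.6714] 74.375 [228.56  172.244] 49.5 [ 7. 12.] [0.5356 0.0542 0.1695] 0.002246089556085708
45 90 [219.931  197.6295] 90.6875 [228.56  172.244] 49.5 [ 7. 12.] [0.5356 0.0539 0.1698] 0.0024829718547273926
55 60 [219.7565 197.7187] 59.1875 [228.5871 172.279 ] 56.9375 [ 7.5  12.75] [0.5356 0.0542 0.1693] 0.0020585517672483014
55 75 [219.7922 197.6714] 74.375 [228.5871 172.279 ] 56.9375 [ 7.5  12.75] [0.5357 0.0542 0.1693] 0.00219179231267378
55 90 [219.931  197.6295] 90.6875 [228.5871 172.279 ] 56.9375 [ 7.5  12.75] [0.5356 0.0539 0.1697] 0.0024287496484358437
65 60 [219.7565 197.7187] 59.1875 [228.6177 172.3261] 63.9375 [ 8.25 13.25] [0.5357 0.0542 0.169 ] 0.002002342428019505
65 75 [219.7922 197.6714] 74.375 [228.6177 172.3261] 63.9375 [ 8.25 13.25] [0.5358 0.0542 0.1691] 0.002135625127831496
65 90 [219.931  197.6295] 90.6875 [228.6177 172.3261] 63.9375 [ 8.25 13.25] [0.5357 0.0539 0.1694] 0.0023726755356755624
162 182 181 179 186 180 181 183 184 182 179 18
[... 2277 characters left out ...]
  66  66  60  58  53  63  84  90 108 122 128 126 131
184 131 133 132 120  89  70  64  64  59  66  67  63  67  68  59  59  58  55  60  80  83  91 102 111 125 131
185 128 130 131 125 103  73  65  61  62  65  66  63  70  60  62  63  59  57  68  75  83  82  85  91 109 125
186 133 131 129 127 115  92  76  65  67  68  69  66  66  62  62  61  60  63  75  80  83  77  79  86  91 109
187 135 131 130 124 126 110  88  76  68  68  68  66  66  66  63  62  67  72  78  84  80  80  81  83  85  89
188 133 133 133 131 128 124 111  95  86  80  74  70  71  70  71  69  76  78  80  78  79  83  84  79  82  82
189 136 134 134 132 130 131 126 120 108 104  84  81  75  81  77  77  78  78  78  80  82  84  80  81  82  84
```

The grip centre at z 0.1693 puts the weight pan at 0.1203, and the tin pan is at 0.1180. That makes the beam about +0.009 rad and the tin about 425 g, so 400 g is the nearest set and 500 g would overshoot. Before handing in, I'll check that the other two weights haven't moved.

```bash
python3 - <<'E'
from pan import *
s=cap('side');t=cap('top')
print('side',[(b[0],b[1]) for b in blobs(s,(275,230,75,90),45,20)],'was 306.9,275.3 / 324.7,301.0')
s1=cv2.imread('pics/top1.png')[:,:,::-1]
for im in(s1,):
  t['img']=im;print('top1',[(b[0],b[1]) for b in blobs(t,(325,198,78,35),65,20)],'was 364.3,214.6 / 392.4,220.4')
st=ctrl.get_state();print(st['time'],st['contact_force'],st['joint_vel'])
ctrl.sign_off()
E
```

```text
side [(array([307.2529, 275.5916]), np.float64(54.25)), (array([324.7671, 301.0014]), np.float64(61.5625))] was 306.9,275.3 / 324.7,301.0
top1 [(array([364.3023, 214.5919]), np.float64(73.6875)), (array([392.4231, 220.4248]), np.float64(77.25))] was 364.3,214.6 / 392.4,220.4
23.3833 [ 0.9325 -0.4531  0.1158] [-0.1928  0.2127  0.0152  0.0344  0.0142  0.0078]
the job is handed in; nothing more can be done
```

The tin weighs roughly 425–450 g. I stood the 400 g weight upright on the empty pan, about 14 mm from its centre, left the 100 g and 200 g in the stand, and handed the job in at about 23 s.

**Last checks**
- **Beam:** comparing the two pans gives about +0.009 rad (about 425 g). The tin's height alone gives about +0.015 rad (about 440 g), and the pictures before loading about 450 g, which would leave about +0.02 rad. All are inside ±0.026, but each is good to only about ±0.01 rad. Adding the 100 g weight would have put the beam at about -0.02 rad on most of these readings, so I left it.
- **Other weights:** the two grips in the stand are within half a pixel of where they started.
- **Arm:** it was clear of everything, with about 1 N of force noise.
- **Not measured at the end:** the mortar and bowl (the arm worked clear of both), the needle, and the weight's exact tilt. In the last picture it looked upright.

**What went wrong or disagreed**
- **Biased tool position:** the real fingertips sat about 37–39 mm higher and 9–26 mm farther out than the reported position. The first grasp closed on air because of this. I measured the offset by touching the counter and from the pictures, then corrected for it.
- **Tilted weight:** the large weight came off the stand still tilted, so I pressed and dragged it upright on the counter, regripped it, and only then set it on the pan.
- **Pictures:** I viewed 12, which is the limit. Later checks used numbers and pixel printouts instead.

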